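# Load and lock the specimen transport magazine

### The arm

A 7-joint arm with a two-finger parallel gripper is mounted at the origin on the work surface. World frame = base frame: x ahead of the robot, y to its left, z up, the work surface at z = 0. Lengths are in mm, angles in rad, forces in N, time in s.
With the tool pointing down it reaches from about 400 to 875 mm from the base axis. Payload 4.4 kg.
Tool frame: the origin (TCP) lies at the very end of the fingers, on their centre line; the grasp point (between the pads) lies 19 mm behind it; z points along the fingers, y is the line along which they close (so a half turn about z gives the same grasp; the last joint's range is limited). The gripper opens to 85 mm and grips with 20 to 120 N. Pads are 22 mm wide; open, the fingers measure 114 mm over their backs; the gripper's body (76 mm by 85 mm) begins 54 mm behind the grasp point. The pads swing forward as they close: fully open they stand 13 mm farther back than shut.
Start: joints at [-1.286, 0.628, 0.038, 1.517, -0.027, 0.996, -0.02], TCP at [223.349, 610.437, 231.313] pointing down, gripper open.
Joint ranges: [-3.06, 3.06], [-0.37, 2.12], [-1.25, 1.32], [0.18, 2.47], [-1.1, 4.24], [0.23, 1.98], [-2.94, 2.94]. Speed limits (rad/s): [2.57, 2.57, 3.14, 3.14, 3.14, 3.14, 3.14].

### API

Orientations are given as [roll, pitch, yaw] about the fixed x, y, z axes, in that order (R = Rz(yaw) Ry(pitch) Rx(roll)).
In Python, from cell import sensors, get_image, camera_params, order gives the robot as it stands.
- The arm moves only by the shell command python3 -m inch 'ROWS' [OPENING]. ROWS is JSON, a list that holds one entry, the list of rows, each a list of 4 numbers: the shift along the tool's x, y, z in cm, then the turn about the tool's z in degrees. A call has 1 to 8 rows; each row is the pose to reach, as a shift and turn from the pose commanded when the call began, along the tool's axes at that moment; what a row does not reach only later rows make up. A row lasts 1/12 s, in which the tool goes at most 41.7 mm and 7.16 degrees, less where a joint would pass 70% of its speed; a pose out of reach is approached as far as the arm can. A call with a gripper value outside its range is refused whole. OPENING is the finger opening in cm, from 0 to 8.54, set as the call begins (- or left out, the last holds). The fingers move at their own pace and stop on an object; the grip force is fixed at half the most. Time passes only in rows, so rows that repeat a pose let the fingers close. It gives the time, the measured TCP pose, the force, the opening and the grip force at its end, in the units of the state.
- sensors.read_state(): the state, without advancing time (a new reading comes with each control period).
- get_image(name): name is "scene" or "top" or "wrist"; returns the picture (480x640x3 uint8, blue, green, red); there is no depth.
- camera_params(name): a dict with "mtx" (3x3 intrinsics, pixels), "rvec" (rotation vector, rad) and "tvec" (3), from world to camera coordinates, as OpenCV has them. Camera axes: x right, y down, z forward; pixel columns grow to the right and rows downward; lengths in mm; the calibration is good to about 2 mm. A picture is of the moment at which its call begins: read the wrist's pose just before it. camera_params takes no time and is no camera call; for the wrist camera it gives the pose at the moment of the call.
- order.finish_job(): hands the job in; it is judged then, once.
The state is a dict: "clock": time; "qpos": joint angles; "qd": joint speeds; "tau": joint torques, N m; "eef_pos": TCP position; "tool_rot": TCP orientation; "force": force on the tool from outside, world axes, zero at the start; "torque": the same for the moment, N m; "width": finger opening in mm; "gripper_force": force on a finger pad.
Only numpy, scipy, OpenCV 4.12 (cv2) and the standard library are available. Lean on these libraries where they do the work, as an engineer would, in place of code of your own. Each camera call takes 0.05 s, during which the arm holds its last target. There are 200 camera calls.

### The job

Slide the gate of the specimen magazine fully open, seat every round specimen on the bench upright in a pocket of its own, and slide the gate fully shut over them. Then lay the locking bar flat across the magazine, its eye on the fixed knuckle and its free end between the two posts, and push the hinge pin down through both until its collar rests on the bar's eye. Leave the phone, slide box and bottle where they are.

Things in the scene. Friction and masses are not known exactly. Their poses are not given: they have to be found in the camera images.
- magazine: aluminium magazine fixed to the bench, block 130 (x) by 192 (y) by 30 mm. Origin at the centre of its underside; x the way the gate opens, y along the pocket row, z up. Four pockets, 34 mm diameter, 10 mm deep, at x = -35, y = -60, -20, 20, 60 mm. Side walls at y = -96 to -86 and 86 to 96 mm, full length, up to z = 54 mm; the gate slides between them
- post_gap (a point): on the top of the side wall at magazine x = -8, y = -91 mm, 54 mm above the bench, midway between two upright square posts (7 mm in x, 16 mm tall) with 32 mm free between them along x: the bar's free end lies here
- knuckle_top (a point): centre of the bore's mouth on top of the fixed hinge knuckle, an upright steel tube of 34 mm outside diameter just outside the other side wall, at magazine x = -8, y = 114 mm, top 54 mm above the bench, level with the walls; axes as the magazine's; bore about 14.8 mm diameter, 46 mm deep
- pocket1 (a point): centre of the floor of the pocket at y = -60 mm (magazine frame), 20 mm above the bench, 10 mm below the block's top
- pocket2 (a point): centre of the floor of the pocket at y = -20 mm (magazine frame), 20 mm above the bench, 10 mm below the block's top
- pocket3 (a point): centre of the floor of the pocket at y = 20 mm (magazine frame), 20 mm above the bench, 10 mm below the block's top
- pocket4 (a point): centre of the floor of the pocket at y = 60 mm (magazine frame), 20 mm above the bench, 10 mm below the block's top
- gate (a joint): travel of the sliding gate along the magazine's +x, m: 0 fully shut over the pockets, 0.065 fully open and clear of them. Grey plate 44 (x) by 160 (y) by 5 mm, underside 47 mm above the bench, centred over the pocket row when shut. Stays where it is left, about 1.5 N of friction; may start a little open
- gate_tab (a point): centre of the top of the gate's black upright tab, 10 mm (x) by 30 mm (y), standing 24 mm above the gate plate, its top 76 mm above the bench; at magazine y = -45 mm; moves with the gate
- bar: steel locking bar, about 200 g, flat on the bench, fin up. Origin on its underside below the fin (about the centre of mass); y along the bar to its eye, z up. Bar 24 mm wide (x), 10 mm thick, from y = -106 to 90 mm; black grip fin 12 (x) by 40 mm (y), up to z = 33 mm. Fitted: on both walls and the knuckle, underside 54 mm above the bench, parallel to the magazine, behind the tab of the shut gate
- bar_eye (a point): centre of the bore of the bar's eye, level with the bar's underside, at y = 106 mm of the bar; the eye is a ring of 34 mm outside diameter, 14 mm tall (4 mm above the bar), bore about 14.8 mm
- pin: steel hinge pin standing upright in its stand, about 70 g. Origin at its tip, z up towards the head. Shank 12 mm diameter, 48 mm long, the lowest 9 mm tapering to 5 mm at the tip; then a collar of 24 mm diameter, z = 48 to 53 mm; then a black round grip of 16 mm diameter, z = 53 to 77 mm. Fully home its collar rests on the bar's eye, its tip 34 mm below the knuckle's top
- pin_stand: fixed wooden block 50 by 50 by 55 mm with the hole in which the pin is parked, collar on the top; origin at the centre of its underside
- mount1: round resin-mounted specimen: a plain black puck 30 mm in diameter, 24 mm tall, 2 mm bevel at the foot, a small steel inset in its top face, about 45 g; starts upright on the bench; origin at the centre of its underside, z up. Two to four of these are present; an absent one reads None.
- mount2: round resin-mounted specimen: a plain black puck 30 mm in diameter, 24 mm tall, 2 mm bevel at the foot, a small steel inset in its top face, about 45 g; starts upright on the bench; origin at the centre of its underside, z up. Two to four of these are present; an absent one reads None.
- mount3: round resin-mounted specimen: a plain black puck 30 mm in diameter, 24 mm tall, 2 mm bevel at the foot, a small steel inset in its top face, about 45 g; starts upright on the bench; origin at the centre of its underside, z up. Two to four of these are present; an absent one reads None.
- mount4: round resin-mounted specimen: a plain black puck 30 mm in diameter, 24 mm tall, 2 mm bevel at the foot, a small steel inset in its top face, about 45 g; starts upright on the bench; origin at the centre of its underside, z up. Two to four of these are present; an absent one reads None.
- slide_box: bystander: open blue slide box 85 by 160 by 35 mm, holding glass slides; origin at the centre of its underside
- phone: bystander: black phone 75 by 155 by 9 mm lying flat; origin at the centre of its underside
- stain_bottle: bystander: small bottle, 44 mm diameter, 85 mm tall; origin at the centre of its underside

How it is judged:
By the outcome, as a careful person would: the job done as asked, in the order asked, and still so for the second after the job is handed in, with the robot touching nothing.
Of mount1, mount2, mount3, mount4 only 2 to 4 are there at a start; the rules pass over those that are not, and their reading is None.
At some moment in a run one of mount1, mount2, mount3, mount4, bar may be knocked a few centimetres aside while the robot is not near it.
It also fails if it takes over 210 s, if anything falls off the work surface, if the arm or the gripper's body presses on something with over 40 N, if the wrist force passes 120 N, or if a joint passes its speed limit or range.

## Working session

There is one attempt and no reset: what is moved stays moved. The work goes in short steps, Python scripts to look and compute and a shell command to move; the robot and the scene stay as the last step left them, time stands still between calls to the robot, and variables do not carry over. Pictures are saved under pics/ and viewed, at most 19 in all, crops included, and the job is handed in when it is done.

```bash
ls; mkdir -p pics; python3 - <<'E'
from cell import sensors,get_image,camera_params
import cv2,numpy as np
print(sensors.read_state())
for n in("scene","top","wrist"):
    p=camera_params(n);R=cv2.Rodrigues(np.array(p["rvec"]))[0];print(n,np.round(p["mtx"],1).tolist(),(-R.T@np.array(p["tvec"]).ravel()).round(1),R.round(3).tolist())
    cv2.imwrite(f"pics/{n}0.png",get_image(n))
E
```

```text
pics
{'clock': 0.0, 'qpos': array([-1.28582324,  0.62935213,  0.03846381,  1.51837745, -0.02701714,
        0.99629179, -0.01994926]), 'qd': array([ 0.00060382,  0.00129666,  0.00056163,  0.00143218, -0.00059975,
        0.00215662,  0.00096402]), 'tau': array([ 6.77441294e-04, -5.63406551e+01,  1.22693505e+00, -1.93448710e+01,
        1.11808433e-02,  1.02063100e-02, -6.13121159e-06]), 'eef_pos': array([223.11986345, 609.83643341, 230.38257524]), 'tool_rot': array([-3.13968268e+00,  2.41105614e-05,  2.79084310e+00]), 'force': array([-0.21037194, -0.67536545,  0.30053797]), 'torque': array([-0.02684982,  0.04446972,  0.01323653]), 'gripper_force': 0.0, 'width': 85.46146288984632}
scene [[573.5, 0.0, 323.7], [0.0, 573.5, 241.1], [0.0, 0.0, 1.0]] [ 957.7  496.5 1032.2] [[-0.813, 0.583, 0.001], [0.495, 0.692, -0.526], [-0.308, -0.427, -0.85]]
top [[481.4, 0.0, 316.7], [0.0, 481.4, 247.5], [0.0, 0.0, 1.0]] [ 381.4   -4.9 1086.8] [[-0.031, -1.0, 0.007], [-0.979, 0.029, -0.204], [0.204, -0.013, -0.979]]
wrist [[410.0, 0.0, 316.6], [0.0, 410.0, 242.1], [0.0, 0.0, 1.0]] [161.6 632.2 373.1] [[0.343, 0.939, -0.002], [0.908, -0.331, 0.258], [0.242, -0.09, -0.966]]
```

View pics/top0.png

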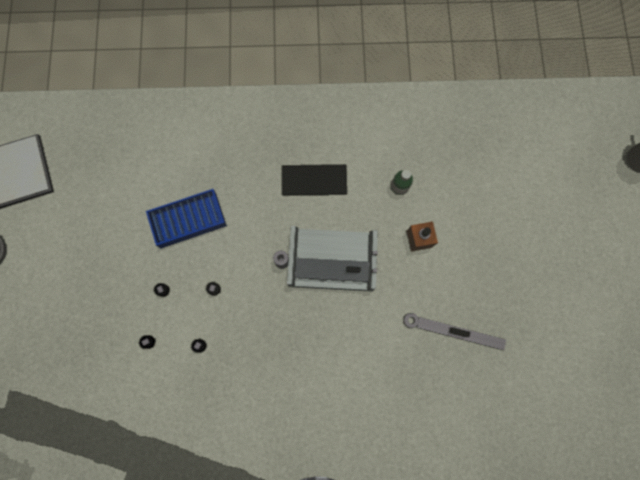

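View pics/scene0.png

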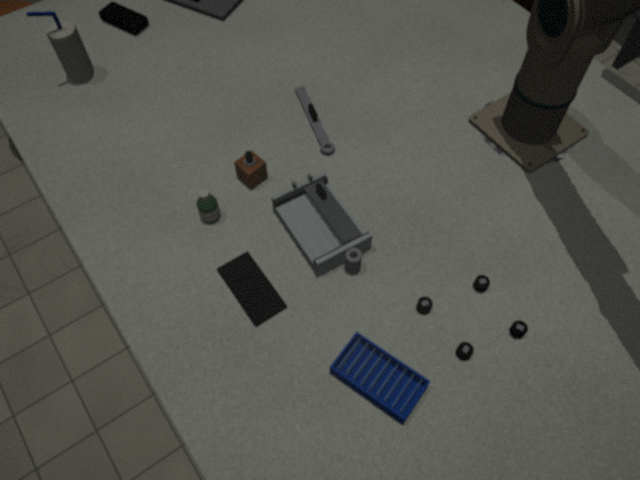

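The top view shows four pucks at about (162,290), (213,288), (147,342) and (199,346). The magazine is centred near (333,260) with its tab at (353,269) and knuckle at (281,259). The bar runs from its eye (410,321) to (505,344), with the fin at (459,332), and the pin is at (426,233). The scene view agrees with this.

```bash
cat > h.py <<'E'
from cell import sensors,get_image,camera_params
import cv2,numpy as np
from scipy.spatial.transform import Rotation as Ro
def cam(n):
    p=camera_params(n);R=cv2.Rodrigues(np.array(p["rvec"]))[0];return np.array(p["mtx"]),R,np.array(p["tvec"]).ravel()
def ray(c,uv,z):
    K,R,t=c;C=-R.T@t;d=R.T@np.linalg.inv(K)@np.array([uv[0],uv[1],1.]);return C+d*(z-C[2])/d[2]
def proj(c,P):
    K,R,t=c;q=K@(R@np.array(P,float)+t);return q[:2]/q[2]
def tri(c1,u1,c2,u2):
    P=[c[0]@np.c_[c[1],c[2]] for c in(c1,c2)]
    X=cv2.triangulatePoints(P[0],P[1],np.array(u1,float),np.array(u2,float)).ravel();return X[:3]/X[3]
def dark(img,th=45,amin=20,amax=2000):
    m=(img.max(2)<th).astype(np.uint8);n,l,s,c=cv2.connectedComponentsWithStats(m)
    return [(c[i].round(1).tolist(),s[i].tolist()) for i in range(1,n) if amin<s[i][4]<amax]
def togo(x,y,z,yaw=None):
    "shift in tool axes (cm) and turn (deg) from the measured pose; pointing down"
    s=sensors.read_state();R=Ro.from_euler('xyz',s['tool_rot']).as_matrix()
    d=R.T@(np.array([x,y,z])-s['eef_pos'])/10
    a=None
    if yaw is not None:
        a=-(np.degrees(s['tool_rot'][2])*-1+yaw); a=(a+90)%180-90
    print('shift cm',d.round(2),'turn',None if a is None else round(a,1),'pos',s['eef_pos'].round(1),'rpy',np.degrees(s['tool_rot']).round(1),'t',round(s['clock'],1),'q7',s['qpos'][6].round(2))
E
python3 - <<'E'
from h import *
for n in("top","scene"):
    im=cv2.imread(f"pics/{n}0.png");c=cam(n)
    for d,s in dark(im): print(n,d,s,ray(c,d,24).round(0)[:2])
c=cam("top")
for nm,uv,z in[("tab",(353,269),76),("knuckle",(281,259),54),("eye",(410,321),14),("barend",(504,344),10),("fin",(459,332),33),("pin",(426,233),90),("bl",(291,287),54),("tl",(294,229),54),("tr",(374,232),54),("br",(371,289),54)]:print(nm,ray(c,uv,z).round(0))
im=cv2.imread("pics/top0.png");cv2.imwrite("pics/topc.png",cv2.resize(im[215:360,270:515],None,fx=3.2,fy=3.2,interpolation=cv2.INTER_CUBIC))
E
```

```text
top [634.8, 150.9] [628, 144, 12, 14, 61] [ 813. -778.]
top [313.8, 179.7] [283, 166, 63, 29, 1785] [763. -17.]
top [24.2, 199.3] [0, 190, 53, 18, 76] [735. 648.]
top [425.7, 231.7] [423, 229, 7, 7, 33] [ 632. -268.]
top [352.7, 269.2] [347, 267, 13, 5, 56] [551. -98.]
top [213.6, 288.9] [207, 283, 13, 12, 78] [516. 212.]
top [162.0, 289.8] [154, 284, 15, 12, 100] [517. 326.]
top [459.2, 332.0] [450, 329, 19, 7, 79] [ 405. -324.]
top [147.4, 341.6] [140, 336, 15, 12, 116] [406. 353.]
top [199.0, 345.6] [192, 339, 14, 13, 100] [394. 242.]
scene [206.7, 8.7] [166, 0, 77, 21, 301] [ 416. -809.]
scene [195.2, 0.7] [189, 0, 12, 3, 24] [ 425. -859.]
scene [123.6, 18.3] [99, 2, 50, 34, 956] [ 620. -905.]
scene [55.7, 20.1] [47, 14, 14, 16, 52] [  773. -1005.]
scene [74.9, 56.4] [51, 31, 42, 52, 861] [ 788. -838.]
scene [312.4, 112.8] [308, 104, 9, 18, 93] [ 404. -319.]
scene [14.3, 149.6] [9, 139, 13, 21, 61] [1026. -622.]
scene [249.0, 157.1] [246, 152, 7, 11, 68] [ 600. -291.]
scene [252.2, 176.4] [236, 165, 31, 24, 365] [ 624. -239.]
scene [324.0, 180.0] [321, 178, 6, 6, 24] [ 500. -138.
[... 379 characters left out ...]
, 15, 17, 160] [522. 223.]
scene [517.6, 330.1] [510, 321, 17, 18, 186] [411. 364.]
scene [351.4, 343.6] [346, 337, 12, 15, 21] [682. 203.]
scene [463.8, 351.7] [456, 343, 17, 18, 189] [523. 337.]
scene [385.0, 356.8] [382, 354, 7, 6, 21] [647. 259.]
scene [400.5, 367.2] [398, 364, 7, 7, 25] [637. 291.]
scene [367.7, 397.2] [330, 370, 74, 54, 290] [719. 300.]
scene [408.4, 372.7] [406, 370, 6, 6, 23] [632. 308.]
scene [416.1, 377.9] [413, 375, 7, 6, 23] [627. 323.]
tab [543. -94.  76.]
knuckle [573.  60.  54.]
eye [ 433. -220.   14.]
barend [ 377. -424.   10.]
fin [ 405. -320.   33.]
pin [ 613. -252.   90.]
bl [511.  40.  54.]
tl [639.  30.  54.]
tr [ 627. -146.   54.]
br [ 502. -133.   54.]
```

View pics/topc.png

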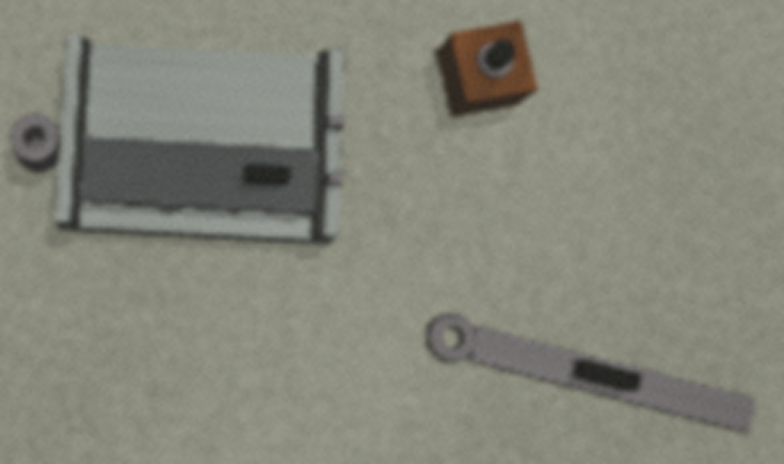

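The crop shows the plate nearly shut, with its tab at crop (267,175). The posts are at (336,122) and (336,178), so magazine yaw is about -4°. I'll move over the magazine for a closer wrist look.

```bash

python3 -m inch '[[[-23.7,-23.3,0,0],[-23.7,-23.3,0,0],[-23.7,-23.3,0,0],[-23.7,-23.3,0,0],[-23.7,-23.3,0,0],[-23.7,-23.3,0,0],[-23.7,-23.3,0,0],[-23.7,-23.3,0,0]]]' 4
python3 -m inch '[[[-23.7,-23.3,0,0],[-23.7,-23.3,0,0],[-23.7,-23.3,0,0],[-23.7,-23.3,0,0],[-23.7,-23.3,0,0],[-23.7,-23.3,0,0],[-23.7,-23.3,0,0],[-23.7,-23.3,0,0]]]' 4
python3 -m inch '[[[-8.7,-8.6,0,60],[-8.7,-8.6,0,60],[-8.7,-8.6,0,60],[-8.7,-8.6,0,60],[-8.7,-8.6,0,60],[-8.7,-8.6,0,60],[-8.7,-8.6,0,60],[-8.7,-8.6,0,60]]]' 4
python3 -m inch '[[[0,0,0,7],[0,0,0,14],[0,0,0,17],[0,0,0,17]]]' 4
python3 - <<'E'
from h import *
togo(560,-100,230,86)
s=sensors.read_state();print(s['force'],s['width'])
c=cam("wrist");im=get_image("wrist");cv2.imwrite("pics/w1.png",im);np.savez("w1.npz",K=c[0],R=c[1],t=c[2])
E
```

```text
clock: 0.82
eef_pos: [366.3, 308.0, 231.3]
tool_rot: [-3.141, 0.0, 2.791]
force: [0.8, 0.2, 0.3]
width: 40.0
gripper_force: 0.0
clock: 1.48
eef_pos: [508.7, 7.7, 231.3]
tool_rot: [-3.142, -0.0, 2.791]
force: [0.8, 1.0, 1.0]
width: 40.0
gripper_force: 0.0
clock: 2.15
eef_pos: [560.3, -100.8, 231.0]
tool_rot: [-3.141, -0.0, 1.784]
force: [1.3, 0.2, -0.2]
width: 39.8
gripper_force: 0.0
clock: 2.48
eef_pos: [560.3, -100.5, 231.0]
tool_rot: [-3.141, 0.0, 1.493]
force: [-0.7, 1.1, -0.6]
width: 39.8
gripper_force: 0.0
shift cm [ 0.04 -0.04  0.1 ] turn -0.4 pos [ 560.3 -100.5  231. ] rpy [-180.     0.    85.6] t 2.5 q7 0.35
[-0.73677709  1.0552435  -0.55940921] 39.8230807254113
```

View pics/w1.png

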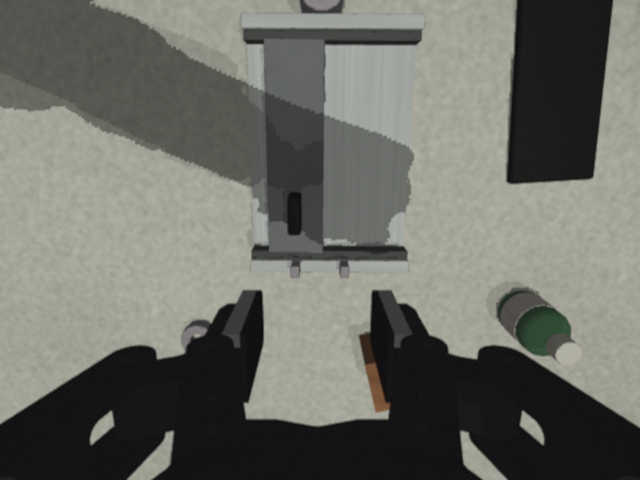

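Wrist view: the magazine has its +y wall top at rows 15–30 (cols 242–424) and its -y wall top at rows 262–271 (cols 251–408). The tab top is near (294,197–234), the posts are at (295,272) and (344,272), and the gate is nearly shut.

```bash
python3 - <<'E'
from h import *
f=np.load("w1.npz");c=(f["K"],f["R"],f["t"])
for nm,uv,z in[("A",(242,15),54),("B",(424,16),54),("C",(251,271),54),("D",(408,271),54),("post1",(295,274),70),("post2",(344,274),70)]:print(nm,ray(c,uv,z).round(1))
im=cv2.imread("pics/w1.png")
for d,s in dark(im,30,150,3000): print(d,s,ray(c,d,76).round(1))
cv2.imwrite("pics/w1c.png",cv2.resize(im[150:290,230:430],None,fx=4,fy=4,interpolation=cv2.INTER_CUBIC))
E
```

```text
A [518.6  47.6  54. ]
B [646.1  37.1  54. ]
C [ 502.4 -141.6   54. ]
D [ 631.2 -151.5   54. ]
post1 [ 539.6 -141.4   70. ]
post2 [ 577.9 -144.3   70. ]
[294.1, 212.7] [288, 193, 13, 41, 513] [543.8 -91.6  76. ]
```

View pics/w1c.png

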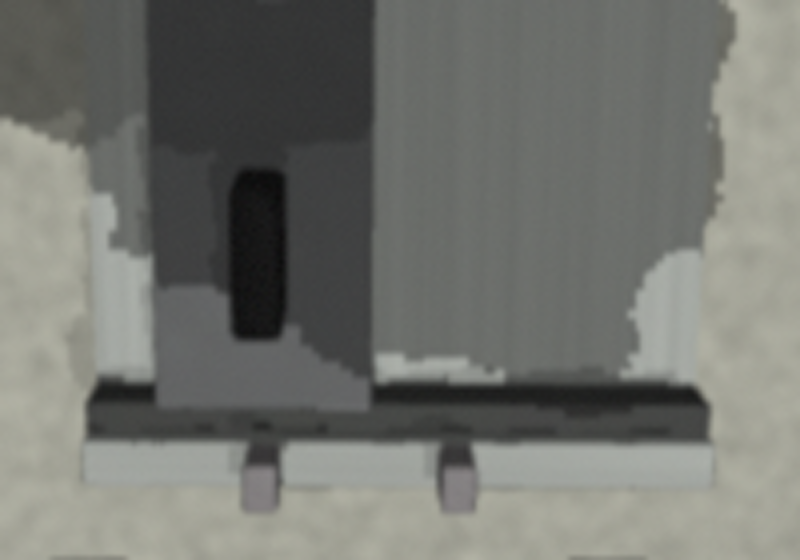

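```bash

python3 -m inch '[[[0.43,-1.71,4,0],[0.43,-1.71,8,0],[0.43,-1.71,12,0],[0.43,-1.71,15,0],[0.43,-1.71,16.5,0],[0.43,-1.71,17.3,0],[0.43,-1.71,17.3,0]]]' 4
python3 -m inch '[[[0,0,0,0],[0,0,0,0],[0,0,0,0],[0,0,0,0]]]' 0
python3 -m inch '[[[0,1,0,0],[0,2,0,0],[0,3,0,0],[0,4,0,0],[0,5,0,0],[0,5.5,0,0],[0,5.5,0,0]]]'
```

```text
clock: 3.12
eef_pos: [542.7, -95.0, 56.8]
tool_rot: [-3.139, -0.001, 1.495]
force: [-0.5, 0.1, 0.2]
width: 39.8
gripper_force: 0.0
clock: 3.45
eef_pos: [544.8, -95.4, 59.9]
tool_rot: [3.139, 0.0, 1.494]
force: [-0.6, 0.1, 5.7]
width: 8.3
gripper_force: 60.2
clock: 4.03
eef_pos: [600.9, -100.1, 59.9]
tool_rot: [3.137, 0.001, 1.494]
force: [1.3, -1.0, 5.4]
width: 8.4
gripper_force: 60.1
```

```bash

python3 -m inch '[[[0,0.2,0,0],[0,0.2,0,0]]]'
python3 -m inch '[[[0,0.2,0,0],[0,0.2,0,0]]]'
python3 -m inch '[[[0,0.2,0,0],[0,0.2,0,0]]]'
```

```text
clock: 4.2
eef_pos: [600.9, -100.1, 59.9]
tool_rot: [3.14, 0.0, 1.494]
force: [-2.3, -1.0, 8.0]
width: 8.6
gripper_force: 60.5
clock: 4.37
eef_pos: [601.0, -100.1, 59.8]
tool_rot: [-3.139, -0.0, 1.493]
force: [-6.1, -0.8, 11.3]
width: 8.1
gripper_force: 61.0
clock: 4.53
eef_pos: [601.0, -100.1, 59.8]
tool_rot: [-3.135, -0.001, 1.493]
force: [-10.0, -0.1, 15.6]
width: 8.1
gripper_force: 61.5
```

```bash

python3 -m inch '[[[0,-0.6,0,0],[0,-0.6,0,0]]]'
python3 -m inch '[[[0,0,0,0],[0,0,0,0],[0,0,-1,0],[0,0,-4,0],[0,0,-8,0],[0,0,-12,0],[0,0,-12,0]]]' 4
python3 - <<'E'
from h import *
togo(560,-100,230,86)
c=cam("wrist");im=get_image("wrist");f=c
for d,s in dark(im,30,150,3000): print(d,s,ray(c,d,76).round(1))
c=cam("top");im=get_image("top")
for d,s in dark(im): print("top",d,s,ray(c,d,24).round(0)[:2],ray(c,d,0).round(0)[:2])
cv2.imwrite("pics/top1.png",im)
E
```

```text
clock: 4.7
eef_pos: [598.7, -99.9, 59.9]
tool_rot: [3.14, 0.0, 1.493]
force: [-1.7, -0.8, 6.0]
width: 8.5
gripper_force: 60.3
clock: 5.28
eef_pos: [603.4, -101.1, 186.5]
tool_rot: [3.128, 0.002, 1.494]
force: [1.2, -0.4, 0.3]
width: 39.7
gripper_force: 0.0
shift cm [-0.23 -4.27 -4.41] turn -0.4 pos [ 603.4 -101.1  186.5] rpy [1.792e+02 1.000e-01 8.560e+01] t 5.3 q7 0.37
[480.1, 90.1] [474, 0, 14, 192, 910] [706.5 -20.2  76. ]
[564.4, 29.3] [533, 0, 53, 81, 1541] [753.3   8.7  76. ]
[571.1, 97.0] [559, 79, 19, 41, 167] [760.3 -28.   76. ]
[306.5, 230.2] [300, 206, 14, 49, 674] [598.5 -96.   76. ]
top [311.7, 179.2] [283, 166, 58, 29, 1261] [765. -12.] [773. -12.]
top [425.4, 232.1] [423, 229, 7, 7, 25] [ 631. -267.] [ 637. -273.]
top [213.8, 289.1] [207, 283, 13, 12, 67] [515. 212.] [518. 216.]
top [162.2, 289.8] [155, 284, 14, 12, 91] [517. 325.] [520. 333.]
top [154.3, 395.0] [136, 327, 65, 153, 316] [294. 334.] [292. 342.]
top [147.5, 341.6] [140, 336, 15, 12, 104] [406. 353.] [406. 361.]
top [284.7, 409.0] [268, 347, 47, 133, 340] [257.  59.] [254.  61.]
```

Relaxing the grip pulled the gate back about 2 mm. I'll push it home with one finger, ungripped.

```bash

python3 -m inch '[[[0,-0.3,4,0],[0,-0.3,8,0],[0,-0.3,11,0],[0,-0.3,12.4,0],[0,-0.3,12.4,0],[0,0.6,12.4,0],[0,0.9,12.4,0],[0,0.9,12.4,0]]]'
python3 -m inch '[[[0,0.2,0,0],[0,0.3,0,0],[0,0.4,0,0]]]'
python3 -m inch '[[[0,0.1,0,0],[0,0.2,0,0],[0,0.2,0,0]]]'
python3 -m inch '[[[0,0.2,0,0],[0,0.2,0,0]]]'
```

```text
clock: 6.05
eef_pos: [607.6, -99.7, 53.4]
tool_rot: [-3.141, -0.0, 1.495]
force: [0.1, 0.3, -0.1]
width: 39.9
gripper_force: 0.0
clock: 6.3
eef_pos: [611.2, -100.3, 54.1]
tool_rot: [-3.141, -0.0, 1.494]
force: [-0.4, -0.2, 0.2]
width: 40.1
gripper_force: 0.0
clock: 6.55
eef_pos: [613.8, -100.5, 54.4]
tool_rot: [3.141, 0.0, 1.494]
force: [0.4, -0.7, -0.4]
width: 40.2
gripper_force: 0.0
clock: 6.72
eef_pos: [615.7, -100.7, 54.3]
tool_rot: [3.142, 0.0, 1.494]
force: [0.2, 0.7, -0.5]
width: 40.2
gripper_force: 0.0
```

```bash

python3 -m inch '[[[0,0.2,0,0],[0,0.2,0,0]]]'
python3 -m inch '[[[0,0.2,0,0],[0,0.2,0,0]]]'
python3 -m inch '[[[0,0.2,0,0],[0,0.2,0,0]]]'
python3 -m inch '[[[0,0.2,0,0],[0,0.2,0,0]]]'
```

```text
clock: 6.88
eef_pos: [615.9, -100.7, 54.0]
tool_rot: [-3.138, -0.001, 1.494]
force: [-3.3, 0.1, 2.2]
width: 40.0
gripper_force: 2.2
clock: 7.05
eef_pos: [615.9, -100.7, 53.7]
tool_rot: [-3.134, -0.001, 1.494]
force: [-8.7, 0.4, 5.7]
width: 40.1
gripper_force: 4.1
clock: 7.22
eef_pos: [615.9, -100.7, 53.5]
tool_rot: [-3.13, -0.002, 1.493]
force: [-11.6, 0.2, 8.4]
width: 39.9
gripper_force: 6.0
clock: 7.38
eef_pos: [615.9, -100.6, 53.4]
tool_rot: [-3.126, -0.002, 1.493]
force: [-15.1, 1.7, 11.6]
width: 40.0
gripper_force: 7.9
```

```bash

python3 -m inch '[[[0,-0.7,0,0],[0,-1.4,0,0],[0,-1.4,-3,0],[0,-1.4,-7,0],[0,-1.4,-11,0],[0,-1.4,-15,0],[0,-1.4,-17,0]]]'
python3 -m inch '[[[25.9,-15.9,0,0],[25.9,-15.9,0,0],[25.9,-15.9,0,0],[25.9,-15.9,0,0],[25.9,-15.9,0,0],[25.9,-15.9,0,0],[25.9,-15.9,0,0],[25.9,-15.9,0,0]]]' 6
python3 -m inch '[[[0,0,0,0],[0,0,0,0]]]'
python3 - <<'E'
from h import *
togo(470,170,230,85.4)
c=cam("wrist");im=get_image("wrist");cv2.imwrite("pics/w2.png",im)
for d,s in dark(im,40,200,3000): print(d,s,ray(c,d,24).round(1))
E
```

```text
clock: 7.97
eef_pos: [612.5, -101.1, 229.7]
tool_rot: [3.132, 0.001, 1.494]
force: [1.0, -0.8, 0.0]
width: 39.6
gripper_force: 0.0
clock: 8.63
eef_pos: [467.8, 177.5, 224.1]
tool_rot: [-3.14, -0.004, 1.503]
force: [0.1, 1.0, -0.6]
width: 59.6
gripper_force: 0.0
clock: 8.8
eef_pos: [471.4, 171.1, 224.6]
tool_rot: [3.139, -0.001, 1.496]
force: [0.5, 0.1, 0.4]
width: 59.9
gripper_force: 0.0
shift cm [-0.12 -0.13 -0.54] turn 0.3 pos [471.4 171.1 224.6] rpy [179.9  -0.   85.7] t 8.8 q7 -0.16
[360.0, 10.3] [343, 0, 38, 23, 620] [515.3 322.   24. ]
[216.4, 125.9] [196, 109, 40, 35, 845] [396.1 246.8  24. ]
[366.7, 151.4] [349, 134, 37, 36, 765] [516.  217.8  24. ]
```

View pics/w2.png

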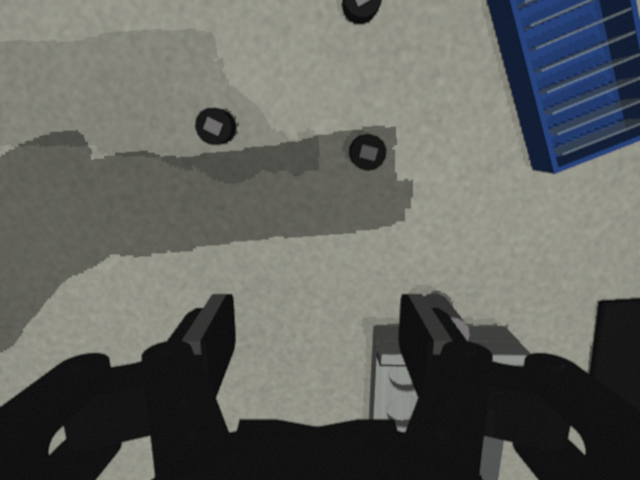

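The wrist view shows pucks with their insets at about (369,153), (213,127) and (360,2). I'll measure from the insets.

```bash
cat >> h.py <<'E'
def pucks(im,c,z=24,amin=200):
    m=(im.max(2)<45).astype(np.uint8);out=[]
    for k in cv2.findContours(m,cv2.RETR_EXTERNAL,cv2.CHAIN_APPROX_NONE)[0]:
        x,y,w,h=cv2.boundingRect(k)
        if cv2.contourArea(k)<amin or max(w,h)>70: continue
        hm=np.zeros_like(m);cv2.drawContours(hm,[k],-1,1,-1)
        hm=cv2.erode(hm,np.ones((3,3)));g=(im.min(2)>50)&(hm>0)
        if g.sum()<15: continue
        v,u=np.nonzero(g);out.append(ray(c,(u.mean(),v.mean()),z)[:2].round(1));print('puck px',u.mean().round(1),v.mean().round(1),int(g.sum()),'bbox',x,y,w,h,'->',out[-1])
    return out
E
python3 - <<'E'
from h import *
c=cam("wrist");im=cv2.imread("pics/w2.png")
for p in pucks(im,c): togo(p[0],p[1],8,85.4)
E
```

```text
puck px 368.3 152.3 218 bbox 349 134 37 36 -> [517.9 215.4]
puck px 212.5 125.9 251 bbox 196 109 40 35 -> [393.6 245.7]
shift cm [ 4.91  4.19 21.68] turn 0.2 pos [471.9 169.7 224.7] rpy [179.9  -0.   85.6] t 8.8 q7 -0.16
shift cm [ 6.97 -8.44 21.65] turn 0.2 pos [471.9 169.7 224.7] rpy [179.9  -0.   85.6] t 8.8 q7 -0.16
```

```bash

python3 -m inch '[[[3,2.5,2,0],[4.9,4.2,5,0],[4.9,4.2,9,0],[4.9,4.2,13,0],[4.9,4.2,16,0],[4.9,4.2,18,0],[4.9,4.2,18,0]]]' 6
python3 - <<'E'
from h import *
togo(517.9,215.4,14,85.4)
E
```

```text
clock: 9.43
eef_pos: [515.1, 212.5, 40.3]
tool_rot: [-3.136, 0.004, 1.49]
force: [-1.2, 0.5, 0.3]
width: 60.2
gripper_force: 0.0
shift cm [0.33 0.27 2.63] turn -0.0 pos [515.1 212.5  40.3] rpy [-179.7    0.2   85.4] t 9.4 q7 -0.06
```

```bash

python3 -m inch '[[[0,0,1.5,0],[0,0,2.4,0],[0,0,2.4,0],[0,0,2.4,0]]]'
python3 -m inch '[[[0,0,0,0],[0,0,0,0],[0,0,0,0],[0,0,0,0]]]' 0
python3 - <<'E'
from h import *
togo(517.9,215.4,14,85.4)
E
```

```text
clock: 9.77
eef_pos: [517.3, 215.2, 21.0]
tool_rot: [3.141, -0.0, 1.493]
force: [0.6, -0.5, 1.3]
width: 59.9
gripper_force: 0.0
clock: 10.1
eef_pos: [517.2, 216.2, 21.7]
tool_rot: [3.14, -0.001, 1.494]
force: [-0.8, 0.1, 6.7]
width: 24.8
gripper_force: 58.5
shift cm [-0.07  0.08  0.77] turn 0.2 pos [517.2 216.2  21.7] rpy [ 1.799e+02 -1.000e-01  8.560e+01] t 10.1 q7 -0.05
```

```bash

python3 - <<'E'
from h import *
im=get_image("scene");c=cam("scene");u,v=proj(c,[517,216,20]).astype(int)
a=cv2.resize(im[v-40:v+40,u-50:u+50],(500,400),interpolation=cv2.INTER_CUBIC)
w=get_image("wrist");b=cv2.resize(w[180:420,170:470],(500,400))
cv2.imwrite("pics/g1.png",np.vstack([a,b])[:,:][0:800:1])
cv2.imwrite("pics/g1.png",cv2.resize(np.hstack([a,b]),(800,320)))
E
```

```text
(no output)
```

View pics/g1.png

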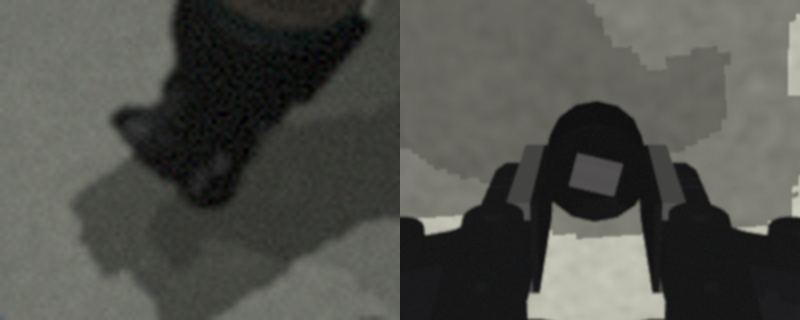

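Wrist view: the puck is between the pads but about 4–5 mm toward +tool x, and only its top few mm are gripped. I'll regrip lower and better centred.

```bash

python3 -m inch '[[[0,0,0,0],[0,0,0,0],[0.4,0,0.3,0],[0.4,0,0.8,0],[0.4,0,0.8,0],[0.4,0,0.8,0]]]' 5
python3 - <<'E'
from h import *
togo(517.9,219.4,14,85.4)
c=cam("wrist");im=get_image("wrist")
m=(im[100:300,200:440].min(2)>45)&(im[100:300,200:440].max(2)<110)
pucks(im,c)
E
python3 -m inch '[[[0,0,0,0],[0,0,0,0],[0,0,0,0],[0,0,0,0]]]' 0
```

```text
clock: 10.7
eef_pos: [516.3, 219.8, 11.6]
tool_rot: [-3.14, 0.001, 1.494]
force: [-0.2, -0.1, -0.1]
width: 49.8
gripper_force: 0.0
shift cm [-0.03  0.16 -0.24] turn 0.2 pos [516.3 219.8  11.6] rpy [-179.9    0.    85.6] t 10.7 q7 -0.05
clock: 11.08
eef_pos: [517.0, 219.7, 12.6]
tool_rot: [3.141, -0.0, 1.494]
force: [-0.6, -0.2, 3.2]
width: 27.3
gripper_force: 58.9
```

```bash

python3 - <<'E'
from h import *
c=cam("wrist");im=get_image("wrist");print(sensors.read_state()['eef_pos'])
R=im[120:320,250:390];print(proj(c,[517,219.7,24]))
m=((R.min(2)>50)).astype(np.uint8);n,l,s,ce=cv2.connectedComponentsWithStats(m)
for i in range(1,n):
    if s[i][4]>60: print(s[i],ce[i]+[250,120],ray(c,ce[i]+[250,120],24).round(1))
cv2.imwrite("pics/w3.png",im)
E
python3 -m inch '[[[0,0,-2,0],[0,0,-5,0],[0,0,-8,0],[0,0,-10,0],[0,0,-10,0]]]'
python3 - <<'E'
from h import *
togo(541.3,-29.4,112,85.4)
E
```

```text
[516.95483432 219.7531192   12.63397668]
[317.76031154 324.11614364]
[    0     0   140   200 24202] [319.68444757 206.82464259] [520.8 261.1  24. ]
[ 51 194  24   6  76] [309.53947368 317.56578947] [514.3 222.4  24. ]
clock: 11.55
eef_pos: [519.5, 220.6, 116.1]
tool_rot: [3.135, -0.003, 1.494]
force: [-0.1, -0.0, 0.3]
width: 27.1
gripper_force: 59.1
shift cm [-24.76   4.09   0.36] turn 0.2 pos [519.5 220.6 116.1] rpy [179.6  -0.2  85.6] t 11.6 q7 -0.12
```

View pics/w3.png

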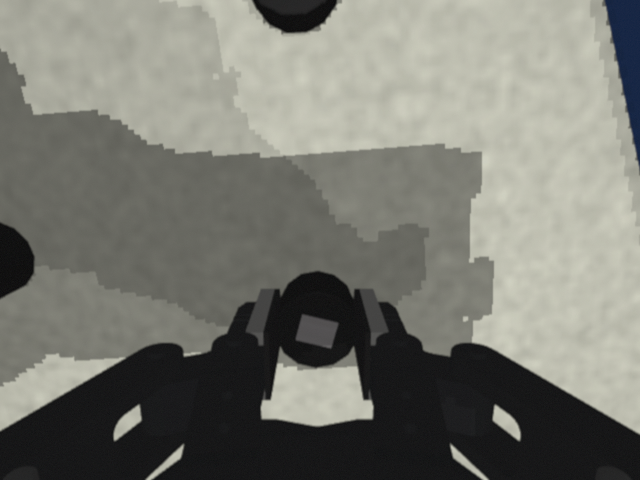

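The puck inset is at (318,332), about 2 mm toward -tool x from the TCP, and it's centred between the fingers. I'll carry it above pocket 1 and check the other pockets at close range.

```bash

python3 -m inch '[[[-3,0.4,0,0],[-7,0.9,0,0],[-11,1.4,0,0],[-15,1.9,0,0],[-19,2.4,0,0],[-23,2.9,0,0],[-26,3.3,0,0],[-29,3.7,0,0]]]'
python3 -m inch '[[[-2,0.25,0.5,0],[-3.5,0.45,1.5,0],[-3.5,0.45,2.6,0],[-3.5,0.45,2.6,0],[-3.5,0.45,2.6,0]]]'
python3 - <<'E'
from h import *
togo(534.9,-107,34,85.4)
c=cam("wrist");np.savez("w4.npz",K=c[0],R=c[1],t=c[2]);im=get_image("wrist");cv2.imwrite("pics/w4.png",im)
for nm,mx,my in[("p2",-35,-20),("p3",-35,20),("p4",-35,60)]:
    print(nm,proj(c,[574.6+mx*.9968+my*.0802,-52.1-mx*.0802+my*.9968,30]))
E
```

```text
clock: 12.22
eef_pos: [530.7, -74.4, 111.5]
tool_rot: [-3.14, 0.0, 1.493]
force: [0.9, 1.1, -0.2]
width: 27.6
gripper_force: 59.1
clock: 12.63
eef_pos: [532.2, -105.7, 85.0]
tool_rot: [-3.138, -0.002, 1.495]
force: [-0.7, 0.5, -0.2]
width: 27.1
gripper_force: 59.2
shift cm [-0.12  0.29  5.1 ] turn 0.3 pos [ 532.2 -105.7   85. ] rpy [-1.798e+02 -1.000e-01  8.570e+01] t 12.6 q7 0.44
p2 [324.19929934 192.65690899]
p3 [325.07336681 105.62346038]
p4 [326.04865065   8.51160343]
```

View pics/w4.png

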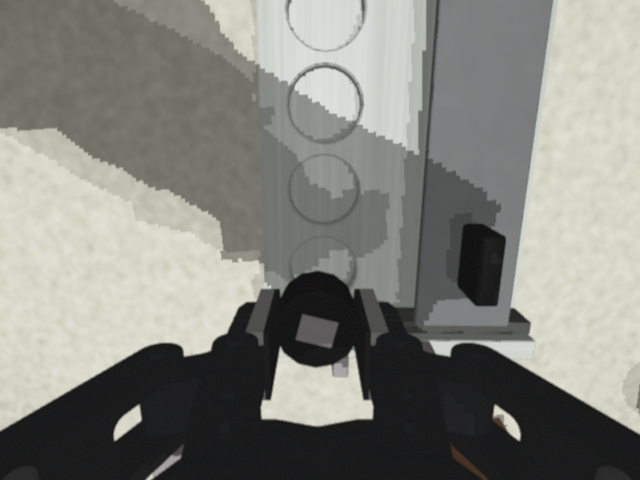

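Pocket rims are at (324,189), (325,103) and (326,10), within about 1.5 mm of my model along y and exact in x. Lowering into pocket 1.

```bash

python3 -m inch '[[[0,0.27,1.5,0],[0,0.27,3,0],[0,0.27,3.6,0],[0,0.27,3.6,0],[0,0.27,3.6,0]]]'
python3 -m inch '[[[0,0,0.3,0],[0,0,0.6,0],[0,0,0.9,0],[0,0,0.9,0]]]'
python3 -m inch '[[[0,0,0.3,0],[0,0,0.6,0],[0,0,0.6,0]]]'
python3 - <<'E'
from h import *
togo(534.9,-105.4,33,85.4)
E
```

```text
clock: 13.1
eef_pos: [536.0, -106.7, 50.5]
tool_rot: [-3.141, -0.0, 1.495]
force: [0.0, -0.6, 0.5]
width: 27.0
gripper_force: 59.2
clock: 13.43
eef_pos: [535.8, -107.5, 41.0]
tool_rot: [-3.141, -0.0, 1.494]
force: [-0.1, 0.4, 0.0]
width: 27.1
gripper_force: 59.2
clock: 13.68
eef_pos: [535.6, -107.5, 34.7]
tool_rot: [-3.141, -0.0, 1.494]
force: [1.2, -0.4, -0.2]
width: 27.4
gripper_force: 59.2
shift cm [ 0.21 -0.09  0.17] turn 0.2 pos [ 535.6 -107.5   34.7] rpy [-180.    -0.    85.6] t 13.7 q7 0.47
```

```bash

python3 -m inch '[[[0,0,0.2,0],[0,0,0.2,0]]]'
python3 -m inch '[[[0,0,0,0],[0,0,0,0],[0,0,-1,0],[0,0,-4,0],[0,0,-8,0],[0,0,-11,0],[0,0,-11,0]]]' 4.5
python3 -m inch '[[[4,0,0,0],[8,0,0,0],[12,0,0,0],[16,0,0,0],[20,-0.5,-1,0],[24,-1.5,-2,0],[27,-3,-3,0],[28,-5,-3,0]]]' 6
python3 -m inch '[[[0,-3,0,0],[0,-6,0,0],[0,-6,0,0],[0,-6,0,0]]]' 6
python3 - <<'E'
from h import *
c=cam("wrist");im=get_image("wrist");togo(470,190,14,85.4)
for p in pucks(im,c): togo(p[0],p[1]+2,12,85.4)
c=cam("top");im=get_image("top")
for d,s in dark(im): print("top",d,s,ray(c,d,24).round(0)[:2])
cv2.imwrite("pics/top2.png",im)
E
```

```text
clock: 13.85
eef_pos: [535.8, -107.6, 33.0]
tool_rot: [-3.141, -0.0, 1.494]
force: [-0.6, 0.1, -0.3]
width: 26.9
gripper_force: 59.2
clock: 14.43
eef_pos: [539.8, -109.0, 149.7]
tool_rot: [3.131, 0.001, 1.494]
force: [1.5, -0.8, -0.3]
width: 45.1
gripper_force: 0.0
clock: 15.1
eef_pos: [508.9, 182.3, 175.2]
tool_rot: [3.137, -0.005, 1.501]
force: [-0.2, 0.8, 0.3]
width: 60.1
gripper_force: 0.0
clock: 15.43
eef_pos: [446.2, 180.5, 173.9]
tool_rot: [-3.141, -0.001, 1.496]
force: [0.2, -0.7, 0.3]
width: 60.6
gripper_force: 0.0
shift cm [ 1.11  2.1  16.01] turn 0.2 pos [448.  180.4 174. ] rpy [ 1.799e+02 -1.000e-01  8.560e+01] t 15.5 q7 -0.15
puck px 233.3 136.1 331 bbox 214 116 45 42 -> [392.9 247.1]
shift cm [ 6.42 -6.04 16.2 ] turn 0.2 pos [448.  180.4 174. ] rpy [ 1.799e+02 -1.000e-01  8.560e+01] t 15.5 q7 -0.15
top [313.8, 179.5] [283, 166, 63, 29, 1424] [764. -17.]
top [353.5, 243.7] [348, 241, 12, 5, 37] [ 609. -102.]
```

```bash

python3 -m inch '[[[3,-3,2,0],[6.35,-6.04,4,0],[6.35,-6.04,8,0],[6.35,-6.04,12,0],[6.35,-6.04,15,0],[6.35,-6.04,16.2,0],[6.35,-6.04,16.2,0],[6.35,-6.04,16.2,0]]]' 6
python3 - <<'E'
from h import *
togo(392.9,248,12,85.4)
E
```

```text
clock: 16.2
eef_pos: [393.8, 247.4, 10.8]
tool_rot: [3.141, 0.001, 1.492]
force: [0.8, 0.7, 0.6]
width: 59.8
gripper_force: 0.0
shift cm [ 0.05 -0.1  -0.12] turn 0.1 pos [393.8 247.4  10.8] rpy [179.9   0.   85.5] t 16.2 q7 -0.04
```

```bash
cat >> h.py <<'E'
def off(zt=12):
    "puck inset offset from the TCP along tool x,y (mm)"
    s=sensors.read_state();c=cam("wrist");im=get_image("wrist");p=s['eef_pos']
    W=im[300:366,280:356];b=W.max(2);m=((b>48)&(W.min(2)>40)).astype(np.uint8)
    n,l,st,ce=cv2.connectedComponentsWithStats(m)
    R=Ro.from_euler('xyz',s['tool_rot']).as_matrix()
    for i in range(1,n):
        if st[i][4]>250: 
            q=ray(c,ce[i]+[280,300],p[2]+zt);print('inset',(ce[i]+[280,300]).round(1),st[i][4],'off',(R.T@(q-p)).round(1))
E
python3 -m inch '[[[0,0,0,0],[0,0,0,0],[0,0,0,0],[0,0,0,0]]]' 0
python3 - <<'E'
from h import *
off()
E
python3 -m inch '[[[0,0,-2,0],[0,0,-5,0],[0,0,-8,0],[0,0,-10,0],[0,0,-10,0]]]'
python3 - <<'E'
from h import *
togo(538.4,-68.9,100,85.4)
E
```

```text
clock: 16.53
eef_pos: [393.9, 248.5, 12.9]
tool_rot: [3.138, -0.002, 1.494]
force: [-1.0, 0.2, 5.6]
width: 27.3
gripper_force: 58.6
inset [316.5 327.4] 1036 off [ -1.   -0.4 -12. ]
inset [318.7 358.9] 700 off [-13.3   0.4 -12. ]
clock: 17.0
eef_pos: [394.9, 249.4, 115.6]
tool_rot: [3.135, -0.005, 1.494]
force: [0.3, -0.3, -0.2]
width: 27.1
gripper_force: 59.2
shift cm [-30.65  16.73   1.51] turn 0.2 pos [394.9 249.4 115.6] rpy [179.6  -0.3  85.6] t 17.0 q7 -0.15
```

```bash

python3 -m inch '[[[-3,1.65,0,0],[-6.5,3.5,0,0],[-10,5.5,0,0],[-13.5,7.4,0,0],[-17,9.3,0,0],[-20.5,11.2,0,0],[-24,13.2,0,0],[-27,14.8,0,0]]]'
python3 -m inch '[[[-2,1.1,1,0],[-3.5,1.9,3,0],[-3.5,1.9,5.5,0],[-3.5,1.9,6.5,0],[-3.5,1.9,6.5,0],[-3.5,1.9,6.5,0]]]'
python3 - <<'E'
from h import *
togo(538.4,-67.9,33,85.4)
E
```

```text
clock: 17.67
eef_pos: [520.4, -35.7, 111.6]
tool_rot: [3.14, 0.001, 1.492]
force: [-0.1, 0.5, -0.2]
width: 27.1
gripper_force: 59.2
clock: 18.17
eef_pos: [534.9, -68.1, 46.2]
tool_rot: [-3.14, -0.001, 1.495]
force: [-0.0, -0.6, -0.6]
width: 27.1
gripper_force: 59.4
shift cm [0.04 0.35 1.32] turn 0.3 pos [534.9 -68.1  46.2] rpy [-179.9   -0.    85.7] t 18.2 q7 0.46
```

```bash

python3 -m inch '[[[0,0.35,0,0],[0,0.35,0.3,0],[0,0.35,0.6,0],[0,0.35,0.9,0],[0,0.35,1.2,0],[0,0.35,1.3,0],[0,0.35,1.3,0]]]'
python3 - <<'E'
from h import *
togo(538.4,-67.9,33,85.4)
E
```

```text
clock: 18.75
eef_pos: [538.9, -69.2, 33.1]
tool_rot: [-3.141, -0.0, 1.494]
force: [-0.9, -0.4, -0.4]
width: 27.4
gripper_force: 59.4
shift cm [ 0.12 -0.05  0.01] turn 0.2 pos [538.9 -69.2  33.1] rpy [-180.    -0.    85.6] t 18.8 q7 0.47
```

```bash

python3 -m inch '[[[0,0,0,0],[0,0,0,0],[0,0,-1,0],[0,0,-4,0],[0,0,-8,0],[0,0,-11,0],[0,0,-11,0]]]' 4.5
python3 -m inch '[[[4,-1.1,0,0],[8,-2.2,0,0],[12,-3.3,-1,0],[16,-4.4,-2,0],[20,-5.5,-3,0],[24,-6.6,-3,0],[28,-7.7,-3,0],[30.3,-8.4,-3,0]]]' 6
python3 -m inch '[[[0,0,0,0],[0,0,0,0]]]' 6
python3 - <<'E'
from h import *
c=cam("wrist");im=get_image("wrist");togo(480,240,14,85.4)
for p in pucks(im,c): togo(p[0],p[1]+1.5,12,85.4)
E
```

```text
clock: 19.33
eef_pos: [542.8, -70.5, 149.6]
tool_rot: [3.131, 0.001, 1.493]
force: [1.0, 0.2, 0.2]
width: 45.3
gripper_force: 0.0
clock: 20.0
eef_pos: [476.9, 244.5, 173.9]
tool_rot: [-3.141, -0.003, 1.499]
force: [-0.8, 1.1, -0.6]
width: 59.8
gripper_force: 0.0
clock: 20.17
eef_pos: [477.7, 241.2, 173.5]
tool_rot: [-3.141, -0.0, 1.498]
force: [0.8, -0.3, -0.7]
width: 60.0
gripper_force: 0.0
shift cm [ 0.11  0.16 15.96] turn 0.3 pos [478.3 239.1 173.6] rpy [180.    0.   85.7] t 20.2 q7 -0.19
puck px 367.4 87.8 376 bbox 345 66 44 46 -> [517.9 332.3]
puck px 192.8 56.3 376 bbox 172 34 51 50 -> [404.1 360. ]
shift cm [ 9.75  3.23 16.15] turn 0.3 pos [478.3 239.1 173.6] rpy [180.    0.   85.7] t 20.2 q7 -0.19
shift cm [11.65 -8.33 16.15] turn 0.3 pos [478.3 239.1 173.6] rpy [180.    0.   85.7] t 20.2 q7 -0.19
```

```bash

python3 -m inch '[[[3.5,1.2,1,0],[7,2.4,3,0],[9.7,3.2,6,0],[9.7,3.2,10,0],[9.7,3.2,13.5,0],[9.7,3.2,15.5,0],[9.7,3.2,16.15,0],[9.7,3.2,16.15,0]]]' 6
python3 -m inch '[[[0,0,0,0],[0,0,0,0]]]' 6
python3 -m inch '[[[0,0,0,0],[0,0,0,0],[0,0,0,0],[0,0,0,0]]]' 0
python3 - <<'E'
from h import *
off()
E
python3 -m inch '[[[0,0,-2,0],[0,0,-5,0],[0,0,-8,0],[0,0,-10,0],[0,0,-10,0]]]'
python3 - <<'E'
from h import *
togo(541.6,-29.0,100,85.4)
E
```

```text
clock: 20.88
eef_pos: [517.8, 330.8, 10.5]
tool_rot: [-3.14, 0.003, 1.491]
force: [-0.8, -0.3, 0.6]
width: 60.1
gripper_force: 0.0
clock: 21.05
eef_pos: [519.7, 333.4, 13.8]
tool_rot: [3.139, -0.002, 1.493]
force: [-0.5, 1.3, 0.7]
width: 60.1
gripper_force: 0.0
clock: 21.38
eef_pos: [518.6, 334.2, 13.5]
tool_rot: [3.14, -0.002, 1.494]
force: [-0.9, -0.9, 7.1]
width: 27.3
gripper_force: 58.6
inset [316.4 328. ] 1015 off [ -1.2  -0.4 -12. ]
inset [318.9 359.1] 675 off [-13.4   0.5 -12. ]
clock: 21.85
eef_pos: [520.7, 335.0, 116.9]
tool_rot: [3.135, -0.005, 1.494]
force: [1.2, -1.0, -0.7]
width: 26.8
gripper_force: 59.1
shift cm [-36.14   4.85   1.53] turn 0.2 pos [520.7 335.  116.9] rpy [179.6  -0.3  85.6] t 21.9 q7 -0.27
```

```bash

python3 -m inch '[[[-3,0.4,0,0],[-7,0.95,0,0],[-11,1.5,0,0],[-15,2,0,0],[-19,2.55,0,0],[-23,3.1,0,0],[-27,3.65,0,0],[-31,4.2,0,0]]]'
python3 -m inch '[[[-3,0.4,0,0],[-5,0.7,2,0],[-5,0.7,5,0],[-5,0.9,6.5,0],[-5,0.9,6.5,0],[-5,0.9,6.5,0]]]'
python3 - <<'E'
from h import *
togo(541.6,-28,34,85.4)
E
```

```text
clock: 22.52
eef_pos: [535.4, 19.7, 111.5]
tool_rot: [-3.141, -0.0, 1.495]
force: [0.1, 0.8, -0.2]
width: 27.2
gripper_force: 59.1
clock: 23.02
eef_pos: [540.4, -29.2, 46.2]
tool_rot: [-3.14, -0.0, 1.494]
force: [0.1, -0.3, 0.2]
width: 27.3
gripper_force: 59.2
shift cm [0.13 0.11 1.22] turn 0.2 pos [540.4 -29.2  46.2] rpy [-179.9   -0.    85.6] t 23.0 q7 0.38
```

```bash

python3 -m inch '[[[0.2,0.1,0,0],[0.2,0.1,0.3,0],[0.2,0.1,0.6,0],[0.2,0.1,0.9,0],[0.2,0.1,1.2,0],[0.2,0.1,1.25,0],[0.2,0.1,1.25,0]]]'
python3 -m inch '[[[0,0,0,0],[0,0,0,0],[0,0,-1,0],[0,0,-4,0],[0,0,-8,0],[0,0,-11,0],[0,0,-11,0]]]' 4.5
python3 -m inch '[[[4,-1.7,0,0],[8,-3.4,0,0],[12,-5.1,-1,0],[16,-6.8,-2,0],[20,-8.5,-3,0],[24,-10.2,-3,0],[28,-12,-3,0],[30,-15,-3,0]]]' 6
python3 -m inch '[[[0,-1,0,0],[0,-2,0,0],[0,-2,0,0]]]' 6
python3 - <<'E'
from h import *
c=cam("wrist");im=get_image("wrist");togo(480,240,14,85.4)
for p in pucks(im,c): togo(p[0],p[1]+1,13,85.4)
E
```

```text
clock: 23.6
eef_pos: [542.0, -27.3, 34.1]
tool_rot: [-3.141, -0.0, 1.494]
force: [-0.9, -0.1, -0.0]
width: 27.2
gripper_force: 59.2
clock: 24.18
eef_pos: [546.1, -28.2, 150.7]
tool_rot: [3.131, -0.0, 1.494]
force: [0.6, -0.1, -1.0]
width: 44.9
gripper_force: 0.0
clock: 24.85
eef_pos: [423.1, 280.5, 175.5]
tool_rot: [3.137, -0.003, 1.495]
force: [0.8, 2.5, -0.1]
width: 60.4
gripper_force: 0.0
clock: 25.1
eef_pos: [399.1, 278.1, 174.4]
tool_rot: [-3.139, 0.001, 1.496]
force: [-0.6, -0.1, -0.2]
width: 60.0
gripper_force: 0.0
shift cm [-3.12  8.16 16.06] turn 0.2 pos [401.1 277.5 174.6] rpy [-180.     0.    85.6] t 25.1 q7 -0.32
puck px 316.2 106.0 361 bbox 296 85 41 43 -> [404.2 360. ]
shift cm [ 8.36 -0.33 16.16] turn 0.2 pos [401.1 277.5 174.6] rpy [-180.     0.    85.6] t 25.1 q7 -0.32
```

```bash

python3 -m inch '[[[3.5,-0.1,1,0],[7,-0.3,3,0],[8.35,-0.4,6,0],[8.35,-0.4,10,0],[8.35,-0.4,13.5,0],[8.35,-0.4,15.5,0],[8.35,-0.4,16.15,0],[8.35,-0.4,16.15,0]]]' 6
python3 -m inch '[[[0,0,0,0],[0,0,0,0]]]' 6
python3 -m inch '[[[0,0,0,0],[0,0,0,0],[0,0,0,0],[0,0,0,0]]]' 0
python3 - <<'E'
from h import *
off()
E
python3 -m inch '[[[0,0,-2,0],[0,0,-5,0],[0,0,-8,0],[0,0,-10,0],[0,0,-10,0]]]'
python3 - <<'E'
from h import *
togo(545,12,100,85.4)
E
```

```text
clock: 25.82
eef_pos: [405.0, 359.7, 11.5]
tool_rot: [-3.141, 0.002, 1.491]
force: [0.7, -0.1, -0.1]
width: 60.0
gripper_force: 0.0
clock: 25.98
eef_pos: [405.8, 362.1, 14.4]
tool_rot: [3.139, -0.002, 1.493]
force: [-0.4, 0.4, -0.4]
width: 60.1
gripper_force: 0.0
clock: 26.32
eef_pos: [404.5, 362.6, 14.3]
tool_rot: [3.14, -0.002, 1.494]
force: [-0.7, -1.6, 8.0]
width: 27.1
gripper_force: 58.5
inset [316.4 328.8] 1000 off [ -1.5  -0.4 -12. ]
inset [318.6 359.2] 630 off [-13.4   0.4 -12. ]
clock: 26.78
eef_pos: [406.2, 363.8, 117.1]
tool_rot: [3.136, -0.006, 1.494]
force: [-0.1, 0.1, 0.1]
width: 27.0
gripper_force: 59.1
shift cm [-34.02  16.52   1.6 ] turn 0.2 pos [406.2 363.8 117.1] rpy [179.7  -0.3  85.6] t 26.8 q7 -0.39
```

```bash

python3 -m inch '[[[-3,1.45,0,0],[-6.5,3.15,0,0],[-10,4.85,0,0],[-13.5,6.55,0,0],[-17,8.25,0,0],[-20.5,9.95,0,0],[-24,11.65,0,0],[-27.5,13.35,0,0]]]'
python3 -m inch '[[[-3,1.5,0,0],[-6,3,0,0],[-6.5,3.2,2,0],[-6.5,3.4,5,0],[-6.5,3.4,6.3,0],[-6.5,3.4,6.3,0],[-6.5,3.4,6.3,0]]]'
python3 - <<'E'
from h import *
togo(545,12.5,34.6,85.4)
E
```

```text
clock: 27.45
eef_pos: [516.0, 75.9, 112.4]
tool_rot: [-3.141, -0.0, 1.495]
force: [0.8, 0.8, -0.4]
width: 27.0
gripper_force: 59.2
clock: 28.03
eef_pos: [544.1, 10.1, 49.1]
tool_rot: [-3.14, 0.0, 1.494]
force: [-0.9, 0.0, 0.3]
width: 26.9
gripper_force: 59.2
shift cm [0.25 0.08 1.45] turn 0.2 pos [544.1  10.1  49.1] rpy [-179.9    0.    85.6] t 28.0 q7 0.29
```

```bash

python3 -m inch '[[[0.25,0.08,0,0],[0.25,0.08,0.4,0],[0.25,0.08,0.8,0],[0.25,0.08,1.2,0],[0.25,0.08,1.45,0],[0.25,0.08,1.45,0],[0.25,0.08,1.45,0]]]'
python3 -m inch '[[[0,0,0,0],[0,0,0,0],[0,0,-1,0],[0,0,-4,0],[0,0,-8,0],[0,0,-12,0],[0,0,-12,0]]]' 4.5
python3 -m inch '[[[-4,0.2,0,0],[-8,0.4,0,0],[-12,0.6,0,0],[-15,0.8,0,0],[-16,0.9,0,0],[-16,0.9,0,0],[-16,0.9,0,0]]]' 
python3 - <<'E'
from h import *
togo(545,-150,150,85.4)
c=cam("wrist");np.savez("w5.npz",K=c[0],R=c[1],t=c[2]);im=get_image("wrist");cv2.imwrite("pics/w5.png",im);pucks(im,c,44)
im=get_image("top");cv2.imwrite("pics/top3.png",im);c=cam("top")
for d,s in dark(im): print("top",d,s,ray(c,d,33).round(0)[:2])
E
```

```text
clock: 28.62
eef_pos: [545.8, 12.5, 35.2]
tool_rot: [-3.141, 0.0, 1.494]
force: [-1.2, -0.9, -0.8]
width: 27.2
gripper_force: 59.2
clock: 29.2
eef_pos: [550.5, 11.7, 162.8]
tool_rot: [3.129, -0.001, 1.493]
force: [0.7, -0.4, -1.3]
width: 45.2
gripper_force: 0.0
clock: 29.78
eef_pos: [542.6, -147.1, 155.6]
tool_rot: [3.141, -0.001, 1.493]
force: [1.0, -0.1, -0.3]
width: 45.1
gripper_force: 0.0
shift cm [-0.27  0.26  0.56] turn 0.2 pos [ 542.6 -147.1  155.6] rpy [ 1.80e+02 -1.00e-01  8.56e+01] t 29.8 q7 0.47
puck px 300.6 180.4 350 bbox 278 155 47 49 -> [ 535.2 -110.1]
puck px 299.8 112.8 426 bbox 276 89 49 49 -> [538.1 -70.4]
puck px 299.1 36.2 538 bbox 274 10 51 60 -> [541.3 -29.2]
top [317.5, 180.3] [283, 166, 63, 28, 977] [759. -25.]
top [354.3, 243.3] [348, 241, 14, 6, 72] [ 608. -103.]
top [348.6, 272.9] [336, 266, 44, 16, 134] [541. -88.]
top [306.6, 274.9] [301, 269, 10, 10, 27] [539.   5.]
top [321.6, 275.6] [318, 268, 11, 12, 38] [537. -28.]
top [458.9, 331.9] [450, 328, 19, 8, 73] [ 405. -320.]
top [226.1, 404.5] [205, 337, 63, 143, 345] [271. 181.]
top [372.4, 421.5] [357, 368, 34, 112, 316] [ 228. -123.]
top [393.4, 446.5] [386, 405, 17, 75, 151] [ 177. -164.]
```

View pics/w5.png

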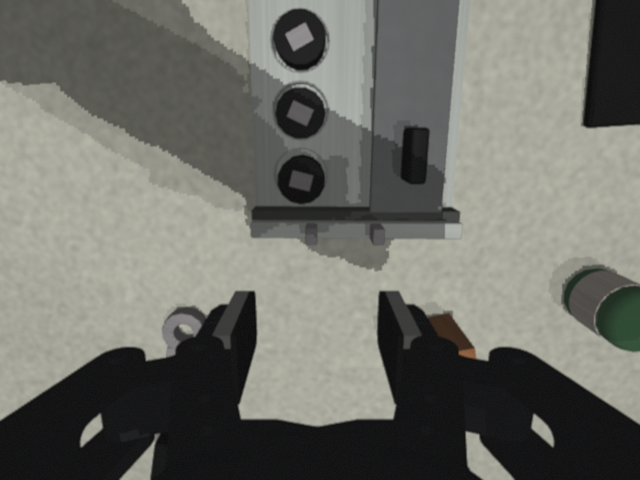

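The wrist view shows pucks 1–3 concentric in their pockets at (301,181), (300,113) and (299,37). Their spacing and the 44 mm top height fit. Next I'll go over the tab and check puck 4.

```bash

python3 -m inch '[[[2.5,2.7,0,0],[5.2,5.4,0,0],[5.2,5.4,0,0],[5.2,5.4,0,0],[5.2,5.4,0,0]]]' 4
python3 - <<'E'
from h import *
togo(600.9,-99.4,58,85.4)
c=cam("wrist");im=get_image("wrist");cv2.imwrite("pics/w6.png",im);pucks(im,c,44)
E
```

```text
clock: 30.3
eef_pos: [600.0, -97.9, 154.9]
tool_rot: [-3.14, -0.0, 1.497]
force: [-0.6, -0.6, 0.3]
width: 40.2
gripper_force: 0.0
shift cm [-0.15  0.11  9.69] turn 0.4 pos [600.  -97.9 154.9] rpy [-179.9   -0.    85.8] t 30.3 q7 0.36
puck px 215.3 202.0 358 bbox 194 176 51 47 -> [538.1 -70.4]
puck px 211.2 133.6 409 bbox 188 109 54 49 -> [541.3 -29.3]
puck px 208.1 62.1 500 bbox 184 37 56 56 -> [545.   10.1]
```

All four are seated. Shutting the gate.

```bash

python3 -m inch '[[[-0.1,0.1,3,0],[-0.1,0.1,6,0],[-0.1,0.1,8.5,0],[-0.1,0.1,9.6,0],[-0.1,0.1,9.6,0],[-0.1,0.1,9.6,0]]]' 4
python3 -m inch '[[[0,-0.8,0,0],[0,-1.5,0,0],[0,-2.2,0,0],[0,-3,0,0],[0,-3.8,0,0],[0,-4.6,0,0],[0,-5.4,0,0],[0,-6.2,0,0]]]' 4
python3 -m inch '[[[0,-0.5,0,0],[0,-0.9,0,0],[0,-1.2,0,0],[0,-1.2,0,0]]]' 4
python3 - <<'E'
from h import *
togo(600.9,-99.4,58,85.4)
E
```

```text
clock: 30.85
eef_pos: [601.1, -101.7, 59.6]
tool_rot: [-3.141, 0.0, 1.493]
force: [-0.3, -0.8, -0.1]
width: 40.6
gripper_force: 0.0
clock: 31.52
eef_pos: [538.9, -96.2, 59.5]
tool_rot: [3.141, -0.0, 1.494]
force: [1.5, -0.7, 1.6]
width: 39.9
gripper_force: 0.9
clock: 31.85
eef_pos: [526.5, -95.2, 59.1]
tool_rot: [-3.14, -0.0, 1.494]
force: [-0.3, -0.4, -0.2]
width: 40.1
gripper_force: 0.0
shift cm [0.15 7.45 0.1 ] turn 0.2 pos [526.5 -95.2  59.1] rpy [-179.9   -0.    85.6] t 31.9 q7 0.47
```

```bash

python3 -m inch '[[[0,-0.2,0,0],[0,-0.4,0,0],[0,-0.4,0,0]]]' 4
python3 -m inch '[[[0,-0.2,0,0],[0,-0.2,0,0]]]' 4
python3 -m inch '[[[0,-0.2,0,0],[0,-0.2,0,0]]]' 4
python3 -m inch '[[[0,-0.2,0,0],[0,-0.2,0,0]]]' 4
```

```text
clock: 32.1
eef_pos: [523.1, -94.9, 59.0]
tool_rot: [-3.141, -0.0, 1.494]
force: [0.4, -0.5, -0.3]
width: 40.4
gripper_force: 0.3
clock: 32.27
eef_pos: [521.2, -94.8, 59.1]
tool_rot: [-3.141, -0.0, 1.494]
force: [0.2, 0.0, -0.1]
width: 39.9
gripper_force: 0.4
clock: 32.43
eef_pos: [520.9, -94.8, 59.4]
tool_rot: [3.139, 0.0, 1.494]
force: [4.2, 0.5, -3.7]
width: 40.2
gripper_force: 2.3
clock: 32.6
eef_pos: [520.9, -94.9, 59.7]
tool_rot: [3.135, 0.001, 1.494]
force: [7.6, 0.3, -6.0]
width: 39.8
gripper_force: 3.9
```

```bash

python3 -m inch '[[[0,0.7,0,0],[0,1.4,0,0],[0,1.4,-3,0],[0,1.4,-7,0],[0,1.4,-11,0],[0,1.4,-12,0]]]' 4
python3 -m inch '[[[-3.9,-1.5,0,0],[-7.8,-3,0,0],[-11.7,-4.5,0,0],[-15.5,-6,0,0],[-19.3,-7.5,0,0],[-23.2,-9,0,0],[-27,-10.5,0,0],[-30.5,-12,0,0]]]' 5
python3 -m inch '[[[0,0,0,6],[0,0,0,11],[0,0,0,11],[0,0,0,11]]]' 5
python3 - <<'E'
from h import *
togo(395,-390,170,74.6)
c=cam("wrist");np.savez("w7.npz",K=c[0],R=c[1],t=c[2]);im=get_image("wrist");cv2.imwrite("pics/w7.png",im)
for d,s in dark(im,40,100,3000): print(d,s,ray(c,d,33).round(1))
E
```

```text
clock: 33.1
eef_pos: [533.8, -97.0, 184.3]
tool_rot: [3.135, 0.001, 1.493]
force: [0.7, 0.2, -0.4]
width: 39.9
gripper_force: 0.0
clock: 33.77
eef_pos: [386.5, -392.4, 179.0]
tool_rot: [-3.14, -0.001, 1.493]
force: [0.1, 0.2, -0.8]
width: 49.7
gripper_force: 0.0
clock: 34.1
eef_pos: [388.1, -390.0, 178.8]
tool_rot: [-3.14, -0.001, 1.305]
force: [-0.1, 0.1, -0.1]
width: 49.8
gripper_force: 0.0
shift cm [0.18 0.66 0.87] turn 0.1 pos [ 388.1 -390.   178.8] rpy [-179.9   -0.    74.7] t 34.1 q7 0.81
[314.6, 127.1] [306, 98, 18, 60, 981] [ 404.2 -323.6   33. ]
```

View pics/w7.png

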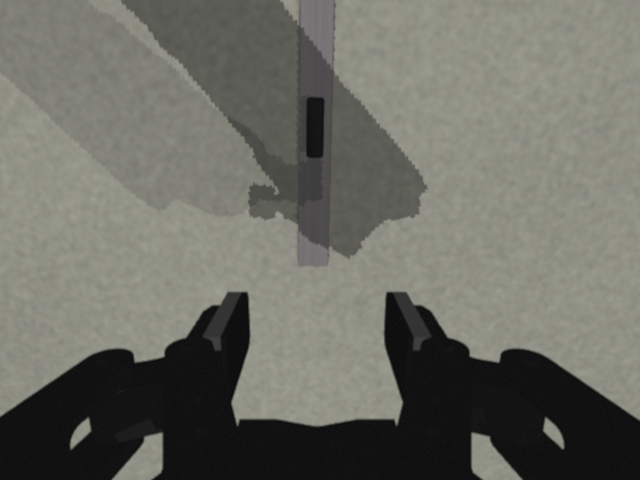

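The fin is at (315,127), and the bar axis runs from (313.5,265) to about (319,0).

```bash
python3 - <<'E'
from h import *
f=np.load("w7.npz");c=(f["K"],f["R"],f["t"]);im=cv2.imread("pics/w7.png")
# bar edges by row: purple-ish tint (blue+red over green)
P=[]
i=im.astype(int)
for v in list(range(4,90,6))+list(range(165,255,6)):
    k=(i[v,270:370,0]+i[v,270:370,2]-2*i[v,270:370,1])
    k=cv2.GaussianBlur(k.astype(np.float32).reshape(1,-1),(5,1),0).ravel()
    u=np.nonzero(k>4)[0]
    if len(u)>15: P.append(ray(c,(270+(u.min()+u.max())/2,v),10)[:2])
P=np.array(P);print(len(P));vx,vy,x0,y0=cv2.fitLine(P.astype(np.float32),cv2.DIST_HUBER,0,.01,.01).ravel()
a=np.degrees(np.arctan2(vy,vx));print('axis',a%180,P[0],P[-1])
d=np.array([vx,vy])*np.sign(vy);e=ray(c,(313.5,265.5),10)[:2];print('end',e,'fin from end', e+d*106)
print('axis at fin',np.array([x0,y0])+d*(np.dot([404.2-x0,-323.6-y0],d)))
togo(*(e+d*106),18,a%180)
E
```

```text
7
axis 73.99541 [ 427.01673181 -245.91820347] [ 379.2529404  -412.62544065]
end [ 375.2504482  -425.73146705] fin from end [ 404.47616193 -323.84006385]
axis at fin [ 404.80896 -323.77466]
shift cm [ 6.77 -0.17 16.09] turn 0.8 pos [ 388.5 -389.8  178.9] rpy [-179.9   -0.    74.8] t 34.1 q7 0.81
```

```bash

python3 -m inch '[[[3.4,0,2,0.8],[6.8,-0.17,5,0.8],[6.8,-0.17,9,0.8],[6.8,-0.17,12,0.8],[6.8,-0.17,14.5,0.8],[6.8,-0.17,15.6,0.8],[6.8,-0.17,15.6,0.8],[6.8,-0.17,15.6,0.8]]]' 5
python3 -m inch '[[[0,0,0,0],[0,0,0,0]]]' 5
python3 - <<'E'
from h import *
togo(404.5,-323.8,22,74)
E
python3 -m inch '[[[0,0,0,0],[0,0,0,0],[0,0,0,0],[0,0,0,0],[0,0,0,0]]]' 0
python3 - <<'E'
from h import *
togo(404.5,-323.8,22,74)
E
```

```text
clock: 34.82
eef_pos: [405.1, -324.6, 23.5]
tool_rot: [-3.141, -0.0, 1.289]
force: [-0.3, 0.9, 1.0]
width: 50.0
gripper_force: 0.0
clock: 34.98
eef_pos: [405.9, -325.4, 24.8]
tool_rot: [3.139, 0.001, 1.288]
force: [0.8, -1.3, -1.0]
width: 50.0
gripper_force: 0.0
shift cm [ 0.12 -0.18  0.28] turn -0.2 pos [ 405.9 -325.4   24.8] rpy [1.798e+02 1.000e-01 7.380e+01] t 35.0 q7 0.84
clock: 35.4
eef_pos: [405.2, -324.7, 23.9]
tool_rot: [3.141, -0.0, 1.288]
force: [-1.5, 0.7, 5.6]
width: 10.0
gripper_force: 59.7
shift cm [ 0.06 -0.09  0.19] turn -0.2 pos [ 405.2 -324.7   23.9] rpy [180.   -0.   73.8] t 35.4 q7 0.84
```

```bash

python3 -m inch '[[[0,0,-1,0],[0,0,-3,0],[0,0,-6,0],[0,0,-9,0],[0,0,-11,0],[0,0,-12,0],[0,0,-12,0]]]' 0
python3 -m inch '[[[2,0.5,0,-1],[5,1.2,0,-2.5],[8.5,2.1,0,-4],[12,3,0,-5.5],[15.5,3.8,0,-7],[19,4.7,0,-9],[22.5,5.6,0,-10.5],[25,6.2,0,-11.4]]]' 0
python3 - <<'E'
from h import *
togo(567.8,-44.5,120,85.2)
c=cam("wrist");np.savez("w8.npz",K=c[0],R=c[1],t=c[2]);im=get_image("wrist");cv2.imwrite("pics/w8.png",im)
E
```

```text
clock: 35.98
eef_pos: [406.0, -325.3, 145.5]
tool_rot: [3.138, 0.001, 1.288]
force: [-0.1, -0.3, -1.5]
width: 10.1
gripper_force: 58.8
clock: 36.65
eef_pos: [534.8, -97.5, 141.5]
tool_rot: [-3.139, -0.002, 1.492]
force: [1.4, 0.1, -1.9]
width: 10.4
gripper_force: 58.8
shift cm [5.54 2.88 2.15] turn 0.3 pos [534.8 -97.5 141.5] rpy [-1.799e+02 -1.000e-01  8.550e+01] t 36.6 q7 0.43
```

```bash

python3 -m inch '[[[1.5,0.8,0,0],[3.5,1.8,0.5,0],[5.5,2.9,1.5,0],[5.5,2.9,3,0],[5.5,2.9,3,0],[5.5,2.9,3,0],[5.5,2.9,3,0]]]' 0
python3 - <<'E'
from h import *
togo(567.8,-44.5,110,85.2)
c=cam("wrist");np.savez("w8.npz",K=c[0],R=c[1],t=c[2]);im=get_image("wrist");cv2.imwrite("pics/w8.png",im)
E
```

```text
clock: 37.28
eef_pos: [566.8, -50.8, 113.0]
tool_rot: [-3.14, 0.001, 1.485]
force: [-0.5, -0.5, -1.3]
width: 10.3
gripper_force: 58.8
shift cm [0.64 0.05 0.3 ] turn -0.1 pos [566.8 -50.8 113. ] rpy [-1.799e+02  1.000e-01  8.510e+01] t 37.3 q7 0.36
```

View pics/w8.png

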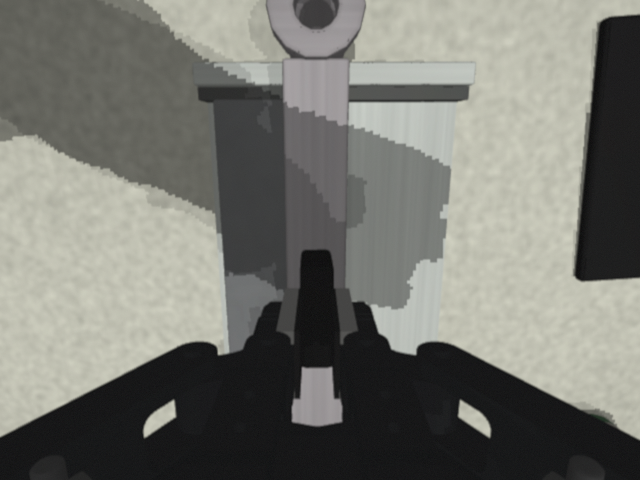

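Wrist view: the bar is held squarely, with the eye ring near the top edge (316,~10), and it hides the knuckle. I'll get edge rows along the eye's centre column.

```bash
python3 - <<'E'
from h import *
f=np.load("w8.npz");c=(f["K"],f["R"],f["t"]);im=cv2.imread("pics/w8.png");g=im.max(2)
print(g[0:64,316].tolist())
for r in(3,8,12):print(r,g[r,255:380].tolist())
E
python3 -m inch '[[[0,0,0,0],[0,0,0,0]]]' 0
```

```text
[63, 63, 63, 63, 63, 64, 63, 63, 63, 64, 62, 63, 64, 64, 63, 64, 64, 63, 62, 63, 63, 62, 63, 62, 61, 64, 70, 75, 86, 115, 140, 144, 146, 151, 153, 154, 156, 157, 157, 157, 157, 158, 158, 158, 158, 159, 159, 158, 158, 158, 159, 159, 158, 156, 153, 143, 118, 85, 76, 103, 139, 155, 158, 157]
3 [182, 171, 166, 166, 166, 165, 165, 165, 164, 163, 147, 119, 129, 139, 142, 144, 145, 147, 147, 146, 148, 147, 147, 147, 148, 147, 148, 148, 148, 149, 149, 149, 149, 147, 146, 143, 138, 119, 87, 66, 64, 72, 87, 95, 98, 96, 95, 91, 81, 73, 67, 64, 64, 62, 61, 64, 64, 63, 63, 63, 61, 63, 62, 62, 63, 62, 63, 62, 61, 62, 62, 65, 69, 78, 82, 88, 101, 103, 93, 74, 65, 65, 67, 83, 114, 135, 140, 145, 150, 151, 151, 151, 151, 149, 151, 149, 149, 150, 150, 149, 149, 148, 148, 148, 147, 147, 146, 144, 142, 135, 138, 180, 194, 193, 191, 190, 188, 188, 189, 191, 192, 193, 194, 195, 195]
8 [170, 171, 172, 172, 172, 171, 169, 169, 168, 168, 159, 123, 110, 132, 142, 143, 145, 147, 146, 147, 146, 146, 147, 147, 148, 148, 148, 149, 148, 148, 149, 148, 150, 148, 148, 146, 143, 136, 109, 78, 73, 92, 100, 101, 100, 9
[... 378 characters left out ...]
3, 173, 174, 174, 173, 173, 172, 172, 172, 163, 127, 118, 136, 145, 148, 149, 151, 151, 151, 152, 151, 152, 151, 151, 152, 152, 152, 152, 153, 153, 153, 153, 153, 151, 149, 147, 140, 114, 91, 99, 101, 98, 90, 76, 67, 65, 66, 65, 62, 63, 64, 64, 64, 64, 64, 64, 63, 62, 63, 64, 63, 61, 62, 63, 62, 62, 63, 62, 62, 64, 64, 63, 64, 62, 62, 69, 79, 84, 77, 75, 102, 131, 142, 148, 153, 155, 154, 155, 154, 154, 154, 154, 154, 155, 154, 154, 154, 153, 153, 152, 153, 152, 150, 149, 147, 139, 121, 138, 176, 190, 189, 186, 186, 184, 182, 181, 180, 179, 179, 181, 181, 181, 182]
clock: 37.5
eef_pos: [567.8, -50.2, 113.9]
tool_rot: [3.141, 0.0, 1.486]
force: [0.4, -0.2, -2.2]
width: 9.5
gripper_force: 58.8
```

```bash
python3 - <<'E'
from h import *
f=np.load("w8.npz");c=(f["K"],f["R"],f["t"])
z=113-23.9+14
e=ray(c,(315.2,6.5),z);print('eye',e.round(1), ray(c,(316,29),z).round(1),ray(c,(316,56),z).round(1),ray(c,(292.5,6),z).round(1),ray(c,(337.5,6),z).round(1))
# bar axis near (row 100) edges
g=cv2.imread("pics/w8.png").max(2)
T=np.array([566.8,-50.8,113]);R=Ro.from_euler('xyz',[-3.14,.001,1.485]).as_matrix()
print('eye in tool',(R.T@(e-T)).round(1))
print('bar mid rows 70,75',ray(c,((284+350)/2,72),z-4).round(1),'at 240',ray(c,((286+345.5)/2,240),z-4).round(1))
E
```

```text
eye [574.9  54.2 103.1] [574.6  47.4 103.1] [573.9  39.  103.1] [567.4  55.  103.1] [582.3  53.7 103.1]
eye in tool [105.3  -0.9   9.8]
bar mid rows 70,75 [573.8  34.4  99.1] at 240 [568.1 -27.1  99.1]
```

```bash

python3 -m inch '[[[0.3,0,0,0],[0.64,0,0.5,0],[0.64,0,1.5,0],[0.64,0,2.5,0],[0.64,0,2.8,0],[0.64,0,2.8,0],[0.64,0,2.8,0],[0.64,0,2.8,0]]]' 0
python3 - <<'E'
from h import *
togo(567.9,-43.8,78,85.3)
E
```

```text
clock: 38.17
eef_pos: [568.4, -43.3, 85.3]
tool_rot: [3.141, 0.0, 1.487]
force: [0.1, 0.4, -1.9]
width: 10.3
gripper_force: 58.8
shift cm [-0.05 -0.04  0.73] turn -0.1 pos [568.4 -43.3  85.3] rpy [180.    0.   85.2] t 38.2 q7 0.37
```

```bash

python3 -m inch '[[[-0.05,-0.04,0.2,0],[-0.05,-0.04,0.4,0],[-0.05,-0.04,0.6,0],[-0.05,-0.04,0.6,0]]]' 0
python3 -m inch '[[[0,0,0.1,0],[0,0,0.2,0],[0,0,0.2,0]]]' 0
python3 - <<'E'
from h import *
togo(567.9,-43.8,78,85.3)
E
```

```text
clock: 38.5
eef_pos: [567.6, -43.4, 79.0]
tool_rot: [-3.141, -0.0, 1.487]
force: [-0.3, -0.4, -1.4]
width: 9.8
gripper_force: 58.8
clock: 38.75
eef_pos: [567.8, -43.5, 78.0]
tool_rot: [3.141, -0.0, 1.487]
force: [-1.2, -0.5, 5.3]
width: 10.0
gripper_force: 59.6
shift cm [-0.03  0.01 -0.  ] turn -0.1 pos [567.8 -43.5  78. ] rpy [180.   -0.   85.2] t 38.8 q7 0.37
```

```bash

python3 -m inch '[[[0,0,0,0],[0,0,0,0],[0,0,-1,0],[0,0,-4,0],[0,0,-7,0],[0,0,-7,0]]]' 3.5
python3 -m inch '[[[1.5,0,0,0],[3,0,0,0],[3,0,0,0],[3,0,0,0]]]' 3.5
python3 - <<'E'
from h import *
togo(567.9,-43.8,78,85.4)
c=cam("wrist");np.savez("w9.npz",K=c[0],R=c[1],t=c[2]);im=get_image("wrist")
u,v=proj(c,[575.8,62.2,68]).astype(int);print(u,v)
x0,y0=max(u-100,0),max(v-75,0);print(x0,y0)
cv2.imwrite("pics/w9.png",im);cv2.imwrite("pics/w9c.png",cv2.resize(im[y0:y0+150,x0:x0+200],None,fx=4,fy=4,interpolation=cv2.INTER_CUBIC))
E
```

```text
clock: 39.25
eef_pos: [571.5, -44.6, 152.8]
tool_rot: [3.132, 0.0, 1.487]
force: [0.3, -0.1, 0.5]
width: 35.0
gripper_force: 0.0
clock: 39.58
eef_pos: [570.4, -13.0, 147.5]
tool_rot: [3.141, -0.0, 1.489]
force: [0.0, 0.4, 0.5]
width: 34.8
gripper_force: 0.0
shift cm [-3.09 -0.    6.95] turn -0.1 pos [570.4 -13.  147.5] rpy [180.   -0.   85.3] t 39.6 q7 0.27
315 111
215 36
```

View pics/w9c.png

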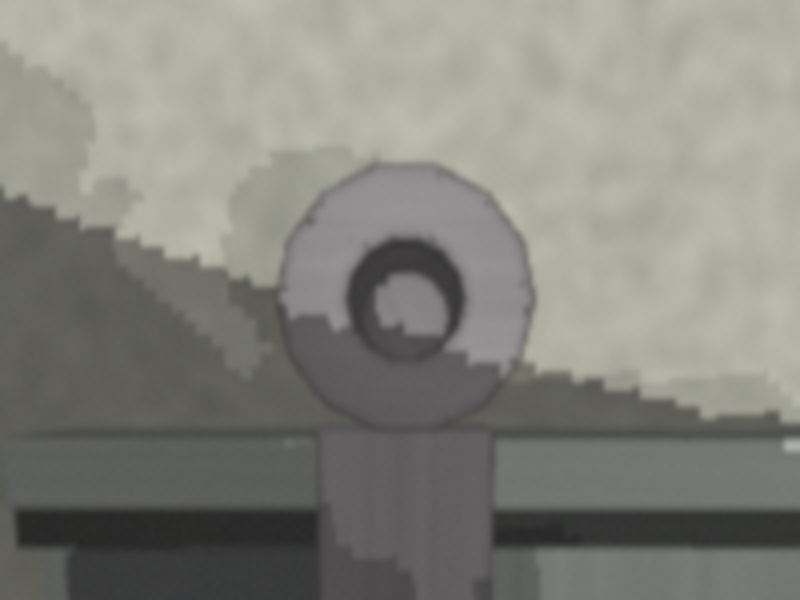

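The eye sits over the knuckle with its bore mouth at crop (406,298). The knuckle's bore floor is visible through it at about (410,306). I'll check alignment by rays.

```bash
python3 - <<'E'
from h import *
f=np.load("w9.npz");c=(f["K"],f["R"],f["t"])
px=lambda x,y:(215+x/4-.4,36+y/4-.4)
print('eye',ray(c,px(406,298),68).round(1),'L',ray(c,px(347,298),68).round(1),'R',ray(c,px(465,298),68).round(1),'T',ray(c,px(406,239),68).round(1),'B',ray(c,px(406,361),68).round(1))
for z in(54,8):print(z,[ray(c,px(*p),z).round(1).tolist() for p in((410,306),(373,306),(447,306),(410,270),(410,342))])
for z in(68,54,8):print(z,((proj(c,[576.5,62.5,z])-[215,36])*4).round(0))
g=cv2.imread("pics/w9.png").max(2);print(g[96:132:2,298:338:2])
E
```

```text
eye [576.   62.7  68. ] L [568.4  63.4  68. ] R [583.6  62.1  68. ] T [576.6  69.9  68. ] B [575.3  54.9  68. ]
54 [[576.5, 62.4, 54.0], [571.4, 62.8, 54.0], [581.5, 61.9, 54.0], [576.9, 67.0, 54.0], [576.1, 57.6, 54.0]]
8 [[576.7, 64.4, 8.0], [570.6, 64.9, 8.0], [582.8, 63.9, 8.0], [577.2, 70.0, 8.0], [576.2, 58.8, 8.0]]
68 [409. 298.]
54 [408. 303.]
8 [408. 317.]
[[145 146 142 147 133 134 107  78  69  70  70  81 102 128 142 147 148 146
  145 146]
 [144 146 147 141 114  80  62  61  62  63  62  60  63  80 118 141 146 147
  145 146]
 [148 149 146 130  75  61  61  64  63  64  63  62  60  57  78 131 144 149
  148 148]
 [149 147 138  90  60  63  63  60  61  61  62  61  62  62  59  93 137 148
  150 150]
 [147 142 112  62  61  63  61  82  99 100  99  81  65  61  61  60 117 144
  149 148]
 [145 137  91  61  62  62  75 117 131 130 129 124 104  67  63  59  97 139
  145 146]
 [144 134  78  62  61  80 123 131 134 134 132 132 129  97  63  60  82 136
  145 145]
 [143 129  70  62  64  88 130 131 135 136 135 132 132 125  79  62  72 129
  145 146]
 [143 132  76  61  67  92 133 132 133 136 135 134 133 131  96  61  78 132
  144 144]
 [145 138  90  60  70  84 130 134 133 136 136 135 133 132 109  61  91 136
  145 145]
 [144 142 104  62  71  76 120 133 118 130 136 137 134 132 107  61 115 144
  149 149]
 [121 110  90  66  69  77  85  89  82 121 132 134 133 129  92  77 131 148
  149 149]
 [ 95  96  94  85  68  76  79  80  82  88  88  90  89  88  78 121 144 149
  149 149]
 [ 95  96  98  94  78  68  78  80  82  83  82  81  80  70 109 136 147 150
  150 151]
 [ 96  96  97  98  93  84  75  73  79  81  80  74  75  83  97 104 103 142
  152 152]
 [ 93  94  96  95  96  94  90  83  82  83  83  83  90  94  94  95  94 133
  129 129]
 [ 93  93  94  96  95  95  95  94  94  94  93  94  94  96  95  94  95 100
   95  96]
 [ 93  93  94  95  94  94  95  97  96  95  96  96  96  94  95  96  97  96
   96  97]]
```

The eye and knuckle are aligned within about 1 mm. Now the pin.

```bash

python3 -m inch '[[[-3.9,0.7,-1,0],[-7.9,1.4,-2,0],[-11.9,2.1,-3,0],[-15.9,2.8,-3,0],[-19.9,3.5,-3,0],[-23.9,4.2,-3,0],[-27.9,4.9,-3,0],[-30.4,5.4,-3,0]]]' 5
python3 -m inch '[[[0,0,0,0],[0,0,0,0]]]' 5
python3 - <<'E'
from h import *
togo(600,-320,170,85.4)
c=cam("wrist");np.savez("w10.npz",K=c[0],R=c[1],t=c[2]);im=get_image("wrist");cv2.imwrite("pics/w10.png",im)
for d,s in dark(im,40,60,3000): print(d,s,ray(c,d,84).round(1))
t=get_image("top");cv2.imwrite("pics/top4.png",t)
E
```

```text
clock: 40.3
eef_pos: [596.3, -328.7, 177.5]
tool_rot: [-3.141, 0.005, 1.481]
force: [-0.5, -0.2, -1.0]
width: 49.8
gripper_force: 0.0
clock: 40.47
eef_pos: [596.7, -325.0, 176.9]
tool_rot: [-3.14, 0.002, 1.482]
force: [0.7, 0.8, -0.2]
width: 50.1
gripper_force: 0.0
shift cm [0.52 0.28 0.69] turn -0.5 pos [ 596.7 -325.   176.9] rpy [-1.799e+02  1.000e-01  8.490e+01] t 40.5 q7 0.66
[346.8, 120.2] [333, 106, 29, 29, 659] [ 619.1 -255.6   84. ]
```

View pics/w10.png

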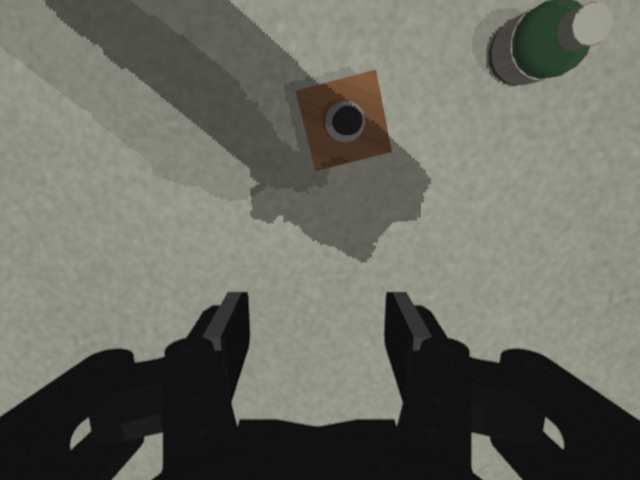

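The pin head is at (347,120), which is (619,-255) at z=84, on the stand with the bottle well clear.

```bash

python3 -m inch '[[[3.5,0.8,0,-0.5],[7.1,1.6,1,-0.5],[7.1,1.6,4,-0.5],[7.1,1.6,7,-0.5],[7.1,1.6,7,-0.5],[7.1,1.6,7,-0.5]]]' 5
python3 - <<'E'
from h import *
togo(619,-255,70,85.4)
E
```

```text
clock: 41.07
eef_pos: [619.6, -249.7, 106.2]
tool_rot: [-3.138, -0.001, 1.497]
force: [-0.6, -0.6, 1.6]
width: 50.0
gripper_force: 0.0
shift cm [-0.54 -0.01  3.62] turn 0.4 pos [ 619.6 -249.7  106.2] rpy [-1.798e+02 -1.000e-01  8.580e+01] t 41.1 q7 0.6
```

```bash

python3 -m inch '[[[-0.4,0,0,0],[-0.4,0,0,0],[-0.4,0,0,0]]]' 5
python3 - <<'E'
from h import *
c=cam("wrist");im=get_image("wrist");togo(619,-255,70,85.4);print(proj(c,[619,-255,84]))
g=im.max(2)
for r in range(240,330,10):print(r,g[r,280:360:4].tolist())
cv2.imwrite("pics/w11.png",im)
E
```

```text
clock: 41.32
eef_pos: [621.1, -257.2, 109.4]
tool_rot: [3.138, 0.002, 1.495]
force: [0.0, -0.9, -0.1]
width: 50.0
gripper_force: 0.0
shift cm [ 0.16 -0.22  3.91] turn 0.2 pos [ 621.  -256.8  109.1] rpy [1.798e+02 1.000e-01 8.560e+01] t 41.4 q7 0.6
[312.08303831 281.50406543]
240 [65, 65, 65, 64, 63, 65, 64, 62, 61, 59, 63, 66, 66, 65, 65, 66, 68, 67, 67, 69]
250 [63, 64, 64, 62, 69, 72, 71, 65, 50, 55, 66, 72, 71, 66, 66, 66, 65, 65, 65, 65]
260 [60, 59, 58, 72, 72, 21, 13, 15, 16, 17, 15, 17, 25, 72, 72, 65, 64, 63, 64, 81]
270 [80, 79, 73, 85, 76, 17, 15, 17, 18, 16, 15, 14, 15, 90, 89, 77, 75, 76, 78, 81]
280 [82, 81, 81, 81, 46, 16, 17, 18, 16, 18, 18, 16, 17, 68, 72, 72, 73, 74, 75, 75]
290 [80, 81, 80, 80, 78, 21, 22, 22, 23, 16, 16, 16, 17, 82, 79, 78, 78, 77, 76, 74]
300 [127, 123, 79, 78, 78, 78, 80, 78, 64, 66, 77, 81, 82, 82, 82, 80, 79, 82, 96, 128]
310 [132, 131, 131, 133, 134, 90, 90, 112, 146, 167, 171, 173, 172, 173, 169, 167, 168, 168, 168, 168]
320 [174, 170, 172, 169, 168, 169, 171, 172, 172, 168, 170, 169, 170, 167, 170, 172, 166, 168, 173, 169]
```

```bash

python3 -m inch '[[[0.25,-0.12,1,0],[0.25,-0.12,2,0],[0.25,-0.12,3,0],[0.25,-0.12,3.9,0],[0.25,-0.12,3.9,0],[0.25,-0.12,3.9,0]]]' 4
python3 - <<'E'
from h import *
togo(619.8,-254.2,70,85.4)
E
```

```text
clock: 41.87
eef_pos: [618.6, -252.8, 67.0]
tool_rot: [-3.14, -0.001, 1.496]
force: [0.5, 0.6, 0.9]
width: 40.0
gripper_force: 0.0
shift cm [-0.13  0.13 -0.3 ] turn 0.3 pos [ 618.6 -252.8   67. ] rpy [-179.9   -0.    85.7] t 41.9 q7 0.62
```

```bash

python3 -m inch '[[[-0.1,0.1,-0.3,0],[-0.1,0.1,-0.3,0],[-0.1,0.1,-0.3,0]]]' 4
python3 -m inch '[[[0,0,0,0],[0,0,0,0],[0,0,0,0],[0,0,0,0],[0,0,0,0]]]' 0
python3 - <<'E'
from h import *
togo(619.8,-254.2,70,85.4)
E
```

```text
clock: 42.12
eef_pos: [620.9, -254.6, 72.1]
tool_rot: [3.14, 0.001, 1.496]
force: [-0.1, -1.1, -0.2]
width: 39.6
gripper_force: 0.0
clock: 42.53
eef_pos: [620.4, -254.2, 71.8]
tool_rot: [3.141, 0.0, 1.496]
force: [-1.1, 0.7, 5.2]
width: 12.9
gripper_force: 58.6
shift cm [-0.01 -0.06  0.18] turn 0.3 pos [ 620.4 -254.2   71.8] rpy [180.    0.   85.7] t 42.5 q7 0.62
```

```bash

python3 -m inch '[[[0,0,-1,0],[0,0,-3,0],[0,0,-5.5,0],[0,0,-8,0],[0,0,-10,0],[0,0,-10,0],[0,0,-10,0]]]' 0
python3 -m inch '[[[3,-0.65,0,0],[7,-1.5,0,0],[11,-2.4,0,0],[15,-3.3,0,0],[19,-4.2,0,0],[23,-5,0,0],[26,-5.7,0,0],[28,-6.1,0,0]]]' 0
python3 -m inch '[[[1.5,-0.3,0,0],[3.2,-0.7,0,0],[3.2,-0.7,0,0],[3.2,-0.7,0,0]]]' 0
python3 - <<'E'
from h import *
togo(576.5,62.6,145,85.4)
c=cam("wrist");np.savez("w12.npz",K=c[0],R=c[1],t=c[2]);im=get_image("wrist");cv2.imwrite("pics/w12.png",im)
s=sensors.read_state();print(proj(c,s['eef_pos']-[0,0,64.8]),proj(c,[576.5,62.6,68]))
cv2.imwrite("pics/w12c.png",cv2.resize(im[210:390,220:420],None,fx=3,fy=3,interpolation=cv2.INTER_CUBIC))
E
```

```text
clock: 43.12
eef_pos: [620.8, -254.4, 172.6]
tool_rot: [3.139, 0.001, 1.496]
force: [0.2, 0.9, -1.0]
width: 13.3
gripper_force: 58.9
clock: 43.78
eef_pos: [578.1, 34.9, 169.5]
tool_rot: [-3.137, -0.002, 1.501]
force: [-0.1, 1.0, -0.8]
width: 12.7
gripper_force: 58.9
clock: 44.12
eef_pos: [574.7, 63.1, 170.0]
tool_rot: [-3.139, 0.0, 1.498]
force: [0.8, -1.1, -0.5]
width: 12.7
gripper_force: 58.9
shift cm [-0.03  0.18  2.5 ] turn 0.4 pos [574.7  63.1 170. ] rpy [-179.9    0.    85.8] t 44.1 q7 0.14
[318.59734235 262.00594836] [320.52698575 241.44142125]
```

View pics/w12c.png

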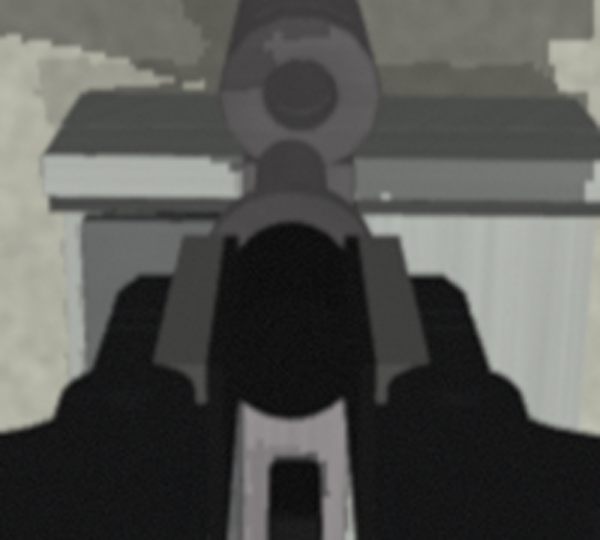

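The crop shows the eye mouth at (300,93) and the pin shank and tip at about (291,150), matching predictions within 1 mm. Lowering to just above the mouth.

```bash

python3 -m inch '[[[0,0.22,0.8,0.4],[0,0.22,1.8,0.4],[0,0.22,2.6,0.4],[0,0.22,3.2,0.4],[0,0.22,3.2,0.4],[0,0.22,3.2,0.4]]]' 0
python3 -m inch '[[[0,0,0,0],[0,0,0,0]]]' 0
python3 - <<'E'
from h import *
togo(577,62.6,84.8,85.4)
c=cam("wrist");np.savez("w13.npz",K=c[0],R=c[1],t=c[2]);im=get_image("wrist");cv2.imwrite("pics/w13.png",im)
s=sensors.read_state();print(proj(c,s['eef_pos']-[0,0,64.8])-[220,200],proj(c,[576.5,62.6,68])-[220,200])
cv2.imwrite("pics/w13c.png",cv2.resize(im[200:350,220:420],None,fx=4,fy=4,interpolation=cv2.INTER_CUBIC))
E
```

```text
clock: 44.67
eef_pos: [577.6, 61.5, 138.5]
tool_rot: [-3.14, 0.0, 1.488]
force: [-0.1, -0.0, -0.8]
width: 13.1
gripper_force: 58.9
clock: 44.83
eef_pos: [578.3, 61.9, 139.7]
tool_rot: [3.141, -0.0, 1.489]
force: [0.1, 0.1, -1.0]
width: 12.9
gripper_force: 58.9
shift cm [ 0.06 -0.14  5.48] turn -0.1 pos [578.3  61.9 139.7] rpy [180.   -0.   85.3] t 44.8 q7 0.15
[97.18469579 58.91889925] [93.75417531 54.30334417]
```

View pics/w13c.png

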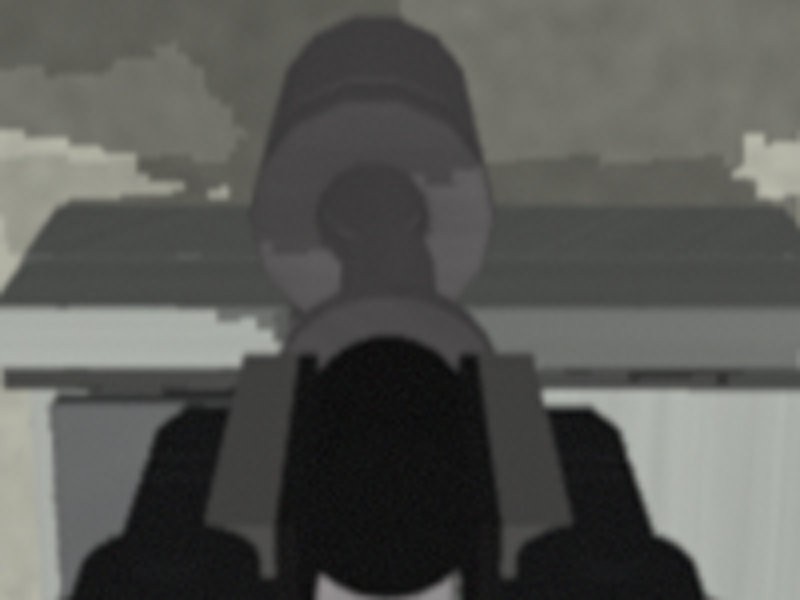

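The mouth is at crop (373,213) and the tip at about (389,232). That needs about -2 mm in tool y and +0.6 mm in tool x, then insertion.

```bash

python3 -m inch '[[[0.06,-0.19,0,0],[0.06,-0.19,0.3,0],[0.06,-0.19,0.6,0],[0.06,-0.19,0.9,0],[0.06,-0.19,0.9,0],[0.06,-0.19,0.9,0]]]' 0
python3 - <<'E'
from h import *
togo(576.4,62.7,84.8,85.4)
E
python3 -m inch '[[[0,0,0.3,0],[0,0,0.6,0],[0,0,0.9,0],[0,0,0.9,0]]]' 0
python3 - <<'E'
from h import *
togo(576.4,62.7,84.8,85.4)
E
```

```text
clock: 45.38
eef_pos: [575.9, 62.7, 129.9]
tool_rot: [-3.141, 0.0, 1.489]
force: [-0.8, -0.3, -0.9]
width: 12.8
gripper_force: 58.9
shift cm [0.01 0.05 4.51] turn -0.1 pos [575.9  62.7 129.9] rpy [-180.     0.    85.3] t 45.4 q7 0.16
clock: 45.72
eef_pos: [575.7, 62.7, 120.5]
tool_rot: [-3.14, 0.0, 1.489]
force: [-0.1, 0.1, -1.0]
width: 13.1
gripper_force: 58.9
shift cm [0.   0.07 3.57] turn -0.1 pos [575.7  62.7 120.5] rpy [-179.9    0.    85.3] t 45.7 q7 0.17
```

```bash

python3 -m inch '[[[0,0.05,0.3,0],[0,0.05,0.6,0],[0,0.05,0.9,0],[0,0.05,1.2,0],[0,0.05,1.2,0]]]' 0
python3 -m inch '[[[0,0.03,0.3,0],[0,0.03,0.6,0],[0,0.03,0.9,0],[0,0.03,1.2,0],[0,0.03,1.2,0]]]' 0
python3 - <<'E'
from h import *
togo(576.4,62.7,84.8,85.4)
E
```

```text
clock: 46.13
eef_pos: [576.3, 62.9, 108.6]
tool_rot: [-3.141, -0.0, 1.489]
force: [0.0, 0.8, -0.7]
width: 12.8
gripper_force: 59.0
clock: 46.55
eef_pos: [576.6, 62.8, 96.5]
tool_rot: [-3.141, 0.0, 1.489]
force: [-0.5, -0.1, -1.4]
width: 12.9
gripper_force: 59.0
shift cm [-0.01 -0.02  1.17] turn -0.1 pos [576.6  62.8  96.5] rpy [-179.9    0.    85.3] t 46.5 q7 0.18
```

```bash

python3 -m inch '[[[0,0,0.3,0],[0,0,0.6,0],[0,0,0.9,0],[0,0,1.0,0],[0,0,1.0,0]]]' 0
python3 -m inch '[[[0,0,0.1,0],[0,0,0.2,0],[0,0,0.2,0]]]' 0
python3 -m inch '[[[0,0,0.1,0],[0,0,0.2,0],[0,0,0.2,0]]]' 0
python3 -m inch '[[[0,0,0.1,0],[0,0,0.2,0],[0,0,0.2,0]]]' 0
```

```text
clock: 46.97
eef_pos: [576.7, 62.8, 86.9]
tool_rot: [-3.141, -0.0, 1.489]
force: [-1.1, 0.6, -2.6]
width: 13.1
gripper_force: 58.9
clock: 47.22
eef_pos: [576.8, 62.8, 85.2]
tool_rot: [-3.141, -0.0, 1.489]
force: [-1.0, 0.9, -1.0]
width: 13.0
gripper_force: 59.0
clock: 47.47
eef_pos: [577.0, 62.9, 84.7]
tool_rot: [3.141, -0.001, 1.489]
force: [-3.7, 3.0, 11.3]
width: 12.8
gripper_force: 60.3
clock: 47.72
eef_pos: [577.1, 63.0, 84.5]
tool_rot: [3.141, -0.002, 1.489]
force: [-8.6, 3.3, 25.9]
width: 12.8
gripper_force: 61.8
```

```bash

python3 -m inch '[[[0,0,-0.3,0],[0,0,-0.35,0]]]' 0
python3 -m inch '[[[0,0,0,0],[0,0,0,0],[0,0,0,0],[0,0,-1,0],[0,0,-4,0],[0,0,-8,0],[0,0,-11,0],[0,0,-11,0]]]' 4.5
python3 -m inch '[[[-4,0,0,0],[-8,0,-1,0],[-12,0,-2,0],[-16,0,-3,0],[-18,0,-4,0],[-18,0,-4,0],[-18,0,-4,0]]]' 4.5
python3 - <<'E'
from h import *
togo(576,-100,200,85.4)
c=cam("wrist");im=get_image("wrist");cv2.imwrite("pics/w14.png",im)
for d,s in dark(im,40,60,3000): print(d,s,ray(c,d,76).round(1),ray(c,d,97).round(1))
E
```

```text
clock: 47.88
eef_pos: [577.1, 62.8, 85.6]
tool_rot: [3.141, -0.001, 1.489]
force: [-1.0, 1.1, 0.2]
width: 12.8
gripper_force: 59.1
clock: 48.55
eef_pos: [581.2, 61.8, 201.4]
tool_rot: [3.13, -0.002, 1.488]
force: [1.6, -0.6, 0.5]
width: 45.1
gripper_force: 0.0
clock: 49.13
eef_pos: [562.1, -118.7, 235.6]
tool_rot: [3.14, 0.0, 1.485]
force: [-0.3, 1.1, -0.0]
width: 44.9
gripper_force: 0.0
shift cm [1.98 1.21 3.56] turn -0.3 pos [ 562.1 -118.7  235.6] rpy [179.9   0.   85.1] t 49.1 q7 0.39
[371.3, 16.5] [333, 15, 79, 4, 310] [610.1  16.9  76. ] [607.1  11.9  97. ]
[314.5, 115.3] [307, 86, 16, 60, 941] [567.  -42.5  76. ] [567.  -43.3  97. ]
[279.2, 188.6] [271, 168, 17, 43, 612] [536.6 -91.8  76. ] [538.8 -89.2  97. ]
[362.6, 226.0] [331, 225, 69, 4, 196] [ 596.3 -125.3   76. ] [ 594.3 -120.3   97. ]
```

View pics/w14.png

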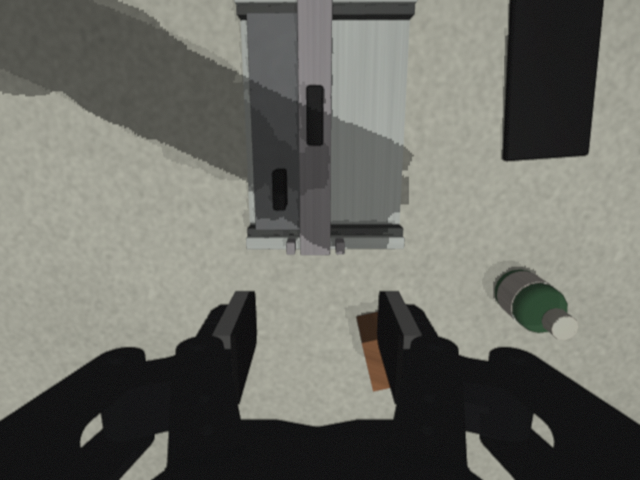

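The bar end lies between the posts, the gate is shut and the bystanders look untouched. I'll tap the pin head lightly to be sure the collar is down.

```bash

python3 -m inch '[[[4,0,0,0],[8,0,0,0],[12,0,0,0],[16,-0.1,0,0],[18.2,-0.1,2,0],[18.2,-0.1,5,0],[18.2,-0.1,8,0],[18.2,-0.1,11,0]]]' 0
python3 -m inch '[[[0,0,0,0],[0,0,0.3,0],[0,0,0.5,0],[0,0,0.5,0]]]' 0
python3 - <<'E'
from h import *
togo(576.8,62.8,110,85.4)
E
```

```text
clock: 49.85
eef_pos: [575.3, 68.4, 123.0]
tool_rot: [-3.141, -0.001, 1.494]
force: [-0.5, 0.1, -0.2]
width: -0.3
gripper_force: 0.0
clock: 50.18
eef_pos: [577.0, 65.2, 121.0]
tool_rot: [3.139, -0.001, 1.489]
force: [0.5, -0.1, 0.4]
width: -0.0
gripper_force: 0.0
shift cm [-0.24 -0.01  1.1 ] turn -0.1 pos [577.   65.2 121. ] rpy [179.9  -0.   85.3] t 50.2 q7 0.16
```

```bash

python3 -m inch '[[[-0.2,0,0.3,0],[-0.2,0,0.6,0],[-0.2,0,0.8,0],[-0.2,0,0.8,0]]]' 0
python3 -m inch '[[[0,0,0.2,0],[0,0,0.3,0],[0,0,0.3,0]]]' 0
python3 -m inch '[[[0,0,0.2,0],[0,0,0.3,0],[0,0,0.3,0]]]' 0
```

```text
clock: 50.52
eef_pos: [575.9, 62.7, 111.8]
tool_rot: [-3.142, -0.0, 1.489]
force: [-0.7, 0.2, 0.5]
width: 0.4
gripper_force: 0.0
clock: 50.77
eef_pos: [575.8, 62.7, 108.5]
tool_rot: [-3.141, 0.0, 1.489]
force: [-0.7, 0.7, -0.4]
width: 0.3
gripper_force: 0.0
clock: 51.02
eef_pos: [575.7, 62.7, 105.5]
tool_rot: [-3.141, 0.0, 1.489]
force: [-0.2, -0.7, -0.4]
width: -0.2
gripper_force: 0.0
```

```bash

python3 -m inch '[[[0,0,0.2,0],[0,0,0.3,0],[0,0,0.3,0]]]' 0
python3 -m inch '[[[0,0,0.1,0],[0,0,0.2,0],[0,0,0.2,0]]]' 0
python3 -m inch '[[[0,0,0.1,0],[0,0,0.2,0],[0,0,0.2,0]]]' 0
```

```text
clock: 51.27
eef_pos: [575.7, 62.7, 102.5]
tool_rot: [-3.141, 0.0, 1.489]
force: [0.3, 0.1, -0.7]
width: 0.4
gripper_force: 0.0
clock: 51.52
eef_pos: [575.8, 62.7, 100.6]
tool_rot: [-3.141, 0.0, 1.489]
force: [0.6, 0.4, 0.3]
width: 0.0
gripper_force: 0.0
clock: 51.77
eef_pos: [575.8, 62.7, 98.6]
tool_rot: [-3.141, 0.0, 1.489]
force: [-0.3, -0.3, 0.6]
width: 0.0
gripper_force: 0.0
```

```bash

python3 -m inch '[[[0,0,0.1,0],[0,0,0.1,0]]]' 0
python3 -m inch '[[[0,0,0.1,0],[0,0,0.1,0]]]' 0
python3 -m inch '[[[0,0,0.1,0],[0,0,0.1,0]]]' 0
```

```text
clock: 51.93
eef_pos: [575.8, 62.7, 97.6]
tool_rot: [-3.141, 0.0, 1.489]
force: [-0.1, -0.7, 0.3]
width: -0.1
gripper_force: 0.0
clock: 52.1
eef_pos: [576.0, 62.7, 97.1]
tool_rot: [3.141, -0.0, 1.489]
force: [-0.9, -0.3, 3.8]
width: -0.0
gripper_force: 1.9
clock: 52.27
eef_pos: [576.2, 62.7, 97.1]
tool_rot: [3.141, -0.001, 1.489]
force: [-2.1, 0.2, 10.7]
width: -0.2
gripper_force: 5.7
```

The head top is at exactly 97 mm, so the pin is fully home. Retract, compare the bystanders, and hand in.

```bash

python3 -m inch '[[[0,0,-1,0],[0,0,-4,0],[0,0,-8,0],[0,0,-12,0],[3,-4,-13,0],[6,-8,-13,0],[9,-12,-13,0],[9,-12,-13,0]]]' 0
python3 -m inch '[[[3,-2,0,0],[7,-3,0,0],[11,-4,0,0],[14,-5,0,0],[14,-5,0,0],[14,-5,0,0]]]' 0
python3 - <<'E'
from h import *
t=get_image("top");cv2.imwrite("pics/top5.png",t)
for n,i in(("before",cv2.imread("pics/top0.png")),("after",t)):
    print(n,[(d,s[:4]) for d,s in dark(i)])
    b=(i[:,:,0].astype(int)-i[:,:,2]>60);v,u=np.nonzero(b);print('box',u.mean(),v.mean())
print(sensors.read_state()['clock'])
cv2.imwrite("pics/end.png",cv2.resize(t[150:360,130:520],(780,420)))
E
```

```text
clock: 52.93
eef_pos: [460.2, 165.0, 226.1]
tool_rot: [-3.139, -0.002, 1.491]
force: [-0.5, -0.3, -1.0]
width: 0.3
gripper_force: 0.0
clock: 53.43
eef_pos: [424.4, 307.9, 225.7]
tool_rot: [-3.141, -0.0, 1.494]
force: [0.4, -1.3, 0.3]
width: 0.3
gripper_force: 0.0
before [([634.8, 150.9], [628, 144, 12, 14]), ([313.8, 179.7], [283, 166, 63, 29]), ([24.2, 199.3], [0, 190, 53, 18]), ([425.7, 231.7], [423, 229, 7, 7]), ([352.7, 269.2], [347, 267, 13, 5]), ([213.6, 288.9], [207, 283, 13, 12]), ([162.0, 289.8], [154, 284, 15, 12]), ([459.2, 332.0], [450, 329, 19, 7]), ([147.4, 341.6], [140, 336, 15, 12]), ([199.0, 345.6], [192, 339, 14, 13])]
box 189.5459098497496 218.779632721202
after [([313.8, 179.6], [283, 166, 63, 29]), ([18.6, 201.0], [0, 195, 39, 13]), ([279.3, 254.3], [277, 251, 6, 7]), ([329.1, 258.1], [321, 256, 17, 6]), ([352.8, 272.6], [346, 271, 14, 5]), ([13.3, 310.7], [13, 301, 2, 20])]
box 188.9420516836335 218.61550509005482
53.4833
```

View pics/end.png

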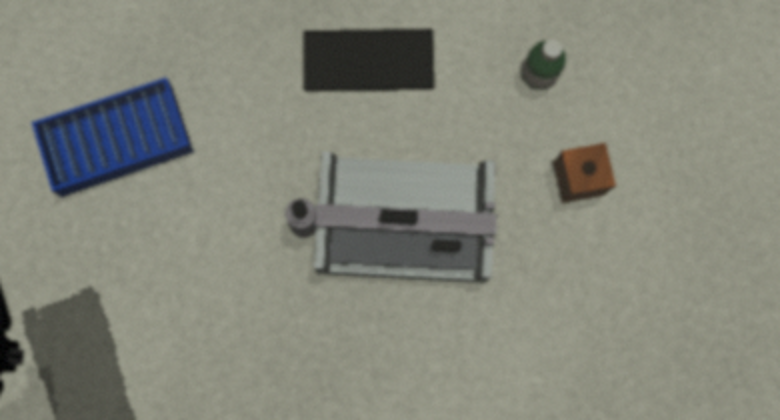

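The final top view shows the bench clear of pucks, the bar and pin fitted, the gate shut, and the bystanders where they were.

```bash
python3 -c "
from cell import order;print(order.finish_job())"
```

```text
the job is handed in; nothing more can be done
None
```

The job is handed in at about 53 s: four specimens seated, gate shut over them, bar fitted between the posts, pin fully home, and the phone, slide box and bottle where they were.

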